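# Let the hydraulic lab lift down and unload it

## Task

Let the small hydraulic lift down: crack its red T-handle release valve open just a fraction of a turn, so that the platform sinks slowly on its own (about 2 cm a second, never more than 5) with the blue-capped bottle standing on it; do not touch the platform or the bottle until the platform is all the way down. Then screw the valve fully shut again, take the bottle off and set it down (not drop it) upright in the teal tray. Leave the flask, the timer and the wooden box alone.

Things in the scene. Friction and masses are not known exactly. Their poses are not given: they have to be found in the camera images.
- jack: Hydraulic lift fixed to the bench: blue base casting 110 x 100 x 35 mm with an upright blue cylinder of radius 33 mm. Origin at the centre of the underside; its -x points to the side with the valve handle, which faces the balance and somewhat the robot; z up. A small pump stub stands at x 36, y -34 mm, up to 106 mm high, under the platform.
- platform: Lift platform, 120 x 120 x 12 mm, aluminium with black mat. Origin: centre of its underside, straight above the jack's origin, 128 mm above the bench when down, 188 at the start. Its edge on that side lies 22 mm short (jack +x) of the middle of the valve handle and overhangs the handle's upper end: come along the stem, gripper leaning to jack -x.
- platform_top (a point): Centre of the platform's upper face (12 mm above its underside).
- lift (a joint): Height of the platform above its bottom stop, m: 0 = all the way down, 0.06 at the start. With the valve shut it stays; with the valve open it sinks under its load at a steady speed set by the valve.
- valve_grip (a point): Middle of the valve's red T-handle, 82 mm from the jack's origin (its -x), 80 mm above the bench. Bar 64 mm long (frame x; uphill to the platform when shut), 12 mm wide (y), 16 mm high (z). z is the stem axis pointing outward, leaning 40 degrees from vertical to the jack's -x. The stem is 12 mm thick; the 30 mm boss begins 33 mm below this point. The frame turns with the handle.
- valve (a joint): Valve angle, rad: 0 = shut (hard stop), grows counter-clockwise seen from the handle end, to 1.4. Turns with about 0.2 N m, stays where left. The platform begins to sink somewhere between 0.2 and 0.6 rad, depending on the load; each further 0.1 rad adds about 25 mm/s. It stops when turned back below that angle.
- bottle: White screw-cap bottle with a blue cap, 56 mm diameter, 107 mm high (body to 94 mm, cap 38 mm diameter above 90 mm), 0.18 kg, standing on the platform within 15 mm of its centre. Origin at the centre of its underside, z up.
- tray: Teal open tray fixed to the bench, 150 (x) x 120 (y) x 18 mm, wall and floor 4 to 5 mm. Origin at the centre of its underside; x and y along its sides.
- tray_in (a point): Centre of the tray's inner floor; the frame's x runs along the 150 mm side.
- balance: Fixed analytical balance between lift and tray; origin at the centre of its underside, turned 7 degrees. Its display end (110 mm high) reaches 193 mm towards the robot from the origin, its glass weighing chamber, 396 mm high and 217 mm wide in y, 65 mm towards the robot: carry things round its front. Spectrophotometers 274 mm high stand left of the lift (beyond y 0.32) and right of the tray (beyond y -0.43).
- flask: Bystander: conical flask with blue content, 66 mm across, 111 mm high. Origin at the centre of the underside.
- timer: Bystander: white bench timer, 62 x 62 x 18 mm. Origin at the centre of the underside.
- weights: Bystander: wooden weight box, 64 x 100 x 44 mm. Origin at the centre of the underside.
There are look-alikes about, which are no part of the job. Leave any yellow look-alike of the bottle alone.

How it is judged:
By the outcome, as a careful person would: the job done as asked, in the order asked, and still so for the second after the job is handed in, with the robot touching nothing.
It also fails if it takes over 72 s, if anything falls off the work surface, if the arm or the gripper's body presses on something with over 40 N, if the wrist force passes 120 N, or if a joint passes its speed limit or range.

## Robot

A 6-joint arm with a two-finger parallel gripper is mounted at the origin on a cart in front of the work surface, level with it; the furniture and walls round the work are solid. World frame = base frame: x ahead of the robot, y to its left, z up, the work surface at z = 0. Lengths are in m, angles in rad, forces in N, time in s.
With the tool pointing down it reaches from about 0.3 to 0.85 m from the base axis. Payload 5.4 kg.
Tool frame: the origin (TCP) lies on the centre line of the jaws, within the pads' length; the fingertips stand 17 mm ahead of it and the grasp point (between the pads) lies 2 mm behind it; z points along the fingers, y is the direction in which the jaws open and shut (so a half turn about z gives the same grasp; the last joint's range is limited). The gripper opens to 85 mm and grips with 20 to 120 N. Pads are 22 mm wide; open, the fingers measure 114 mm over their backs; the gripper's body (76 mm by 85 mm) begins 54 mm behind the grasp point. The pads swing forward as they close: fully open they stand 13 mm farther back than shut.
Start: joints at [1.012, 0.158, 1.597, -0, 1.386, -0.21], TCP at [0.197, 0.54, 0.248] pointing down, gripper open.
Joint ranges: [-2.91, 2.91], [-0.94, 2.29], [0.18, 2.7], [-1.29, 4.43], [0.17, 2.64], [-3, 3]. Speed limits (rad/s): [2.57, 2.57, 3.14, 3.14, 3.14, 3.14].

## Interface

Orientations are given as a unit quaternion [x, y, z, w].
In Python, from rig import read_state, grab_frame, calibration, close_job, find_in, outline_of, pinpoint gives the robot as it stands.
- The arm moves only by the tool servo_tool, never from a script. Its argument "series" is a list of rows, each an object of numbers: "dx", "dy", "dz": the shift along the tool's x, y, z in mm; "rx", "ry", "rz": the turn, a rotation vector about the tool's x, y, z in rad; "fingers": the opening, from -1 (shut) to 1 (fully open), so that 0 is half open. A call has 1 to 20 rows; each row shifts and turns the commanded pose from where the row before left it, along the tool's axes as they then stand; what a row does not reach is not made up. A row lasts 1/10 s, in which the tool goes at most 50 mm and 8.59 degrees, less where a joint would pass 70% of its speed; a pose out of reach is approached as far as the arm can. A call with a gripper value outside its range is refused whole. The fingers move at their own pace and stop on an object; "squeeze" is the grip in N (left out, the last holds). Time passes only in rows, so rows that do not move let the fingers close. It gives the time, the measured TCP pose, the force and the opening at its end, in the units of the state.
- read_state(): the state, without advancing time (a new reading comes with each control period).
- grab_frame(name): name is "side" or "top"; returns the picture (384x512x3 uint8, red, green, blue); there is no depth.
- calibration(name): a dict with "vertical_fov" (degrees; the focal length in pixels is half the picture's height over the tangent of half this angle, whatever the lens; pixels are square), "cx", "cy" (the principal point, pixels), "k1" (the pictures are not rectified: a ray, as slopes to the right and down, at radius r is drawn at 1 + k1 r^2 times it, then the intrinsics apply), "R" (3x3) and "t" (3): a world point X has camera coordinates R X + t. Camera axes: x right, y down, z forward; pixel columns grow to the right and rows downward; lengths in m; the calibration is good to about 2 mm. A picture is of the moment at which its call begins. calibration takes no time and is no camera call.
- close_job(): hands the job in, once; it reports no verdict.
Trained networks look in the newest picture that a camera, given by its name, has taken for a name from the list of things; names that differ only in an ending like _2 or _b are one class to them, and where a whole thing is asked for, a point or a joint stands for the part that bears it (a point fixed in the world has none). Each returns a list of dicts, best first, with "conf" (0 to 1); they miss things now and then, are a little off and sometimes report something else, mostly with a low value. They report only what shows in the picture. A call takes as long as a camera call. They do not tell look-alikes from the thing itself.
- find_in(camera, name): "pixel" ([row, column] in pixels, amid what is visible of it).
- outline_of(camera, name): "mask" (384x512 bool, what is visible of it) and "pixel" ([row, column] in pixels, amid what is visible of it).
- pinpoint(camera, name): "pixel" ([row, column] in pixels: a listed point, or the origin of a listed thing).
The state is a dict: "time_s": time; "joint_pos": joint angles; "qd": joint speeds; "joint_torque": joint torques, N m; "position": TCP position; "eef_rot": TCP orientation; "ft_force": force on the tool from outside, world axes, zero at the start; "ft_torque": the same for the moment, N m; "opening": opening from 0.0 (shut) to 1.0 (fully open).
Only numpy, scipy, OpenCV 4.12 (cv2) and the standard library are available. Lean on these libraries where they do the work, as an engineer would, in place of code of your own. Each camera call takes 0.05 s, during which the arm holds its last target.

## Working session

There is one attempt and no reset: what is moved stays moved. The work goes in short steps, Python scripts to look and compute and a tool call to move; the robot and the scene stay as the last step left them, time stands still between calls to the robot, and variables do not carry over. Pictures are saved under pics/ and viewed, and the job is handed in when it is done.

Besides the shell and the picture viewer there is one more tool, called after ">>>" as a command line: name --argument value ..., lists and objects as JSON in quotes. servo_tool: Moves the arm, as the interface text tells. Its arguments: {"type":"object","properties":{"series":{"type":"array","items":{"type":"object","properties":{"dx":{"type":"number"},"dy":{"type":"number"},"dz":{"type":"number"},"rx":{"type":"number"},"ry":{"type":"number"},"rz":{"type":"number"},"fingers":{"type":"number"}}}},"squeeze":{"type":"number"}},"required":["series"]}

```bash
mkdir -p pics; ls
cat > h.py <<'E'
import numpy as np, cv2, json
from rig import *
from scipy.spatial.transform import Rotation as Rn
def snap(n,f):
    im=grab_frame(n); cv2.imwrite('pics/'+f,cv2.cvtColor(im,cv2.COLOR_RGB2BGR)); return im
def K(c):
    f=192/np.tan(np.radians(c['vertical_fov'])/2); return f
def ray(n,px):
    c=calibration(n); f=K(c); R=np.array(c['R']);t=np.array(c['t'])
    d=np.array([(px[1]-c['cx'])/f,(px[0]-c['cy'])/f])
    u=d.copy()
    for _ in range(50): u=d/(1+c['k1']*(u@u))
    v=R.T@np.array([u[0],u[1],1]); o=-R.T@t
    return o,v/np.linalg.norm(v)
def proj(n,X):
    c=calibration(n); f=K(c); p=np.array(c['R'])@np.array(X)+np.array(c['t'])
    u=p[:2]/p[2]; u=u*(1+c['k1']*(u@u)); return [u[1]*f+c['cy'],u[0]*f+c['cx']]
def atz(n,px,z):
    o,v=ray(n,px); return o+v*(z-o[2])/v[2]
def tri(p1,p2,n1='side',n2='top'):
    o1,v1=ray(n1,p1);o2,v2=ray(n2,p2)
    A=np.stack([v1,-v2],1); s=np.linalg.lstsq(A,o2-o1,rcond=None)[0]
    a=o1+s[0]*v1;b=o2+s[1]*v2
    return (a+b)/2,np.linalg.norm(a-b)
E
python3 - <<'E'
from h import *
for n in('side','top'):
    c=calibration(n); print(n,c)
    snap(n,n+'0.png')
    for k in ['valve_grip','platform_top','jack','bottle','tray','tray_in','balance','flask','timer','weights']:
        print(n,k,[(np.round(d['pixel'],1).tolist(),round(d['conf'],2)) for d in pinpoint(n,k)][:4])
s=read_state();print({k:np.round(v,3).tolist() for k,v in s.items()})
E
```

```text
pics
side {'vertical_fov': 51.09636815971716, 'cx': 255.88696016869906, 'cy': 195.07513819954377, 'k1': -0.12373772124204328, 'R': array([[ 0.9990064 , -0.04336415, -0.01028434],
       [-0.03683663, -0.67354905, -0.73822405],
       [ 0.02508545,  0.73786939, -0.6744772 ]]), 't': array([-0.54188615,  0.10350969,  1.30880116])}
side valve_grip [([174.2, 227.3], 0.41)]
side platform_top [([135.1, 237.8], 0.74)]
side jack [([178.2, 243.1], 0.68), ([134.1, 237.0], 0.5)]
side bottle [([135.1, 249.0], 0.82), ([165.5, 296.5], 0.51)]
side tray [([298.3, 245.7], 0.59)]
side tray_in [([294.5, 247.6], 0.86), ([233.4, 205.3], 0.52)]
side balance [([250.9, 206.7], 0.27)]
side flask [([232.3, 208.1], 0.68)]
side timer [([250.7, 206.0], 0.9)]
side weights [([166.2, 209.5], 0.55)]
top {'vertical_fov': 57.40811593028032, 'cx': 258.4502784903117, 'cy': 194.2427469487004, 'k1': 0.03588528846589341, 'R': array([[-0.00143853, -0.99973373,  0.02303061],
       [-0.99202528, -0.00147589, -0.12603043],
       [ 0.12603086, -0.02302825, -0.991759  ]]), 't': array([-0.0349197 ,  0.57258787,  1.00912192])}
to
[... 155 characters left out ...]
0.98)]
top bottle [([210.5, 154.7], 0.82), ([149.0, 157.2], 0.79)]
top tray [([214.5, 340.6], 0.97)]
top tray_in [([218.2, 342.7], 0.87), ([231.7, 189.4], 0.37)]
top balance []
top flask [([260.8, 256.2], 0.87), ([209.1, 159.2], 0.26)]
top timer [([261.6, 291.7], 0.66), ([258.6, 257.6], 0.24)]
top weights [([260.1, 150.6], 0.88), ([219.6, 175.5], 0.61)]
{'time_s': 1.1, 'joint_pos': [1.012, 0.158, 1.597, -0.0, 1.386, -0.21], 'qd': [-0.0, -0.001, 0.0, -0.001, -0.001, 0.0], 'joint_torque': [-0.001, -39.602, -33.17, -0.0, 0.001, 0.0], 'position': [0.197, 0.54, 0.248], 'eef_rot': [0.174, 0.985, -0.0, -0.0], 'ft_force': [-0.47, -0.435, -0.906], 'ft_torque': [0.006, 0.004, 0.001], 'opening': 1.003}
```

View pictures.

View pics/side0.png

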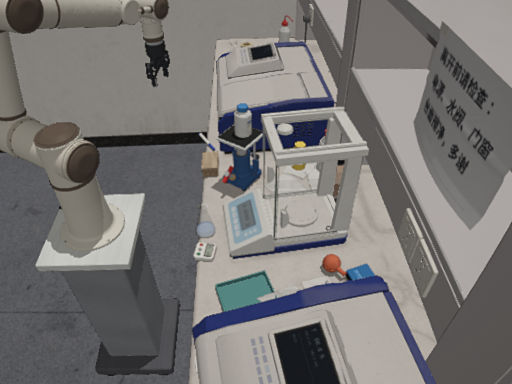

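View pics/top0.png

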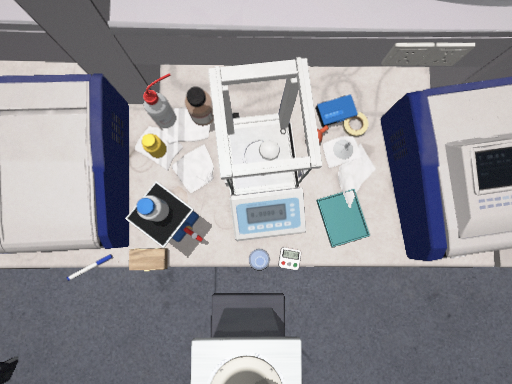

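Run:
```python
from h import *
a=cv2.imread('pics/side0.png')[100:280,150:350]; b=cv2.imread('pics/top0.png')[110:290,100:300]
cv2.imwrite('pics/c1.png',cv2.resize(a,None,fx=4,fy=3.3)[:600,:800]);cv2.imwrite('pics/c2.png',cv2.resize(b,None,fx=3.3,fy=3.3))
P=dict(valve_grip=([174.2,227.3],[234.5,191.4]),platform_top=([135.1,237.8],[215.7,160.6]),jack=([178.2,243.1],[217.8,178.3]),bottleA=([135.1,249.0],[210.5,154.7]),tray_in=([294.5,247.6],[218.2,342.7]),flask=([232.3,208.1],[260.8,256.2]),timer=([250.7,206],[261.6,291.7]),w=([166.2,209.5],[260.1,150.6]),bot2=([165.5,296.5],[149,157.2]))
for k,(p,q) in P.items():
    x,e=tri(p,q);print(k,x.round(4),round(e,4))
```

```text
valve_grip [0.4522 0.1549 0.074 ] 0.0021
platform_top [0.4955 0.2115 0.1959] 0.0055
jack [0.5044 0.2059 0.0106] 0.0007
bottleA [0.5217 0.2319 0.1793] 0.0182
tray_in [ 0.5049 -0.2919  0.0094] 0.0041
flask [ 0.3794 -0.0286 -0.0178] 0.0105
timer [ 0.3796 -0.1335  0.0148] 0.0121
w [0.3791 0.283  0.0114] 0.0007
bot2 [0.713  0.2765 0.0063] 0.0075
```

View pics/c1.png

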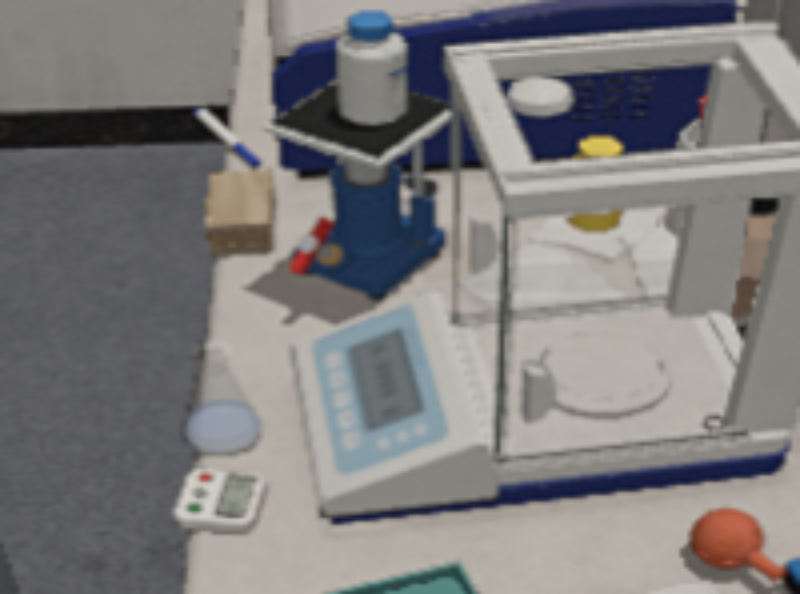

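View pics/c2.png

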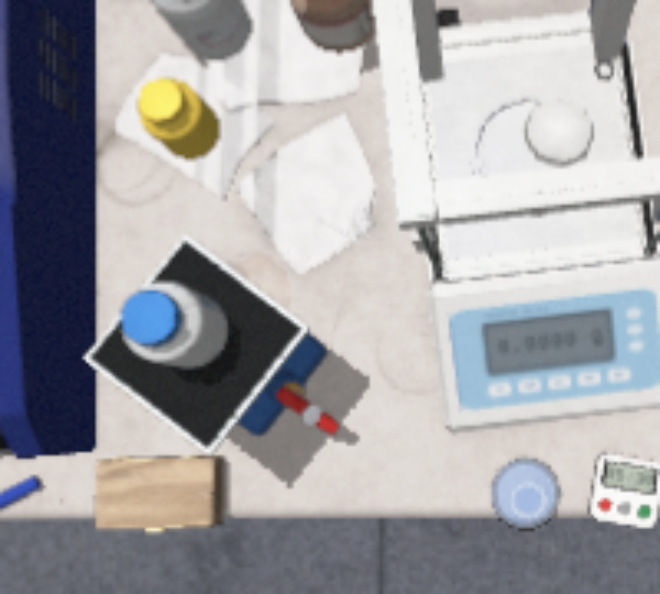

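Run:
```python
from h import *
c=[(185,238),(305,328),(210,450),(87,357)]
W=np.array([atz('top',(y/3.3+110,x/3.3+100),0.2) for x,y in c])
print(W.round(4)); cen=W.mean(0);print('cen',cen)
print([np.linalg.norm(W[i]-W[i-1]).round(4) for i in range(4)])
# edges: right-bottom edge faces -x jack
u=(W[1]+W[2])/2-(W[0]+W[3])/2; v=(W[1]+W[0])/2-(W[2]+W[3])/2
print('-x dir',np.degrees(np.arctan2(u[1],u[0])),np.degrees(np.arctan2(v[1],v[0]))-90)
# side corners
s=[(268,128),(378,162),(455,110),(340,88)]
S=np.array([atz('side',(y/3.3+100,x/4+150),0.2) for x,y in s]);print(S.round(4))
# handle visible: outer end
for px in [(342,432),(278,390),(312,413)]:
  print('top handle',atz('top',(px[1]/3.3+110,px[0]/3.3+100),0.08).round(4))
for px in [(325,225),(300,270),(310,246)]:
  print('side handle',atz('side',(px[1]/3.3+100,px[0]/4+150),0.08).round(4))
# bottle centre cap in both
print(tri((25/3.3+100,371/4+150),(318/3.3+110,151/3.3+100)))
print(atz('top',(318/3.3+110,151/3.3+100),.307),atz('side',(22/3.3+100,371/4+150),.307))
```

```text
[[0.582  0.2248 0.2   ]
 [0.5136 0.133  0.2   ]
 [0.4231 0.2008 0.2   ]
 [0.4921 0.2936 0.2   ]]
cen [0.5027006  0.21304572 0.2       ]
[np.float64(0.1132), np.float64(0.1144), np.float64(0.113), np.float64(0.1156)]
-x dir -126.63670527528859 -127.1139149885286
[[0.424  0.1875 0.2   ]
 [0.5135 0.124  0.2   ]
 [0.58   0.2103 0.2   ]
 [0.4837 0.2573 0.2   ]]
top handle [0.4353 0.1196 0.08  ]
top handle [0.4708 0.1744 0.08  ]
top handle [0.4514 0.1452 0.08  ]
side handle [0.4651 0.1798 0.08  ]
side handle [0.4443 0.1077 0.08  ]
side handle [0.4523 0.1456 0.08  ]
(array([0.51254282, 0.21953717, 0.2955935 ]), np.float64(0.00030809954606907407))
[0.51133898 0.21614598 0.307     ] [0.51279273 0.20552683 0.307     ]
```

```bash
cat >> h.py <<'E'
def plan(Tp,TR,n=None,start=None):
    s=read_state(); p=np.array(s['position']);R=Rn.from_quat(s['eef_rot'])
    if start is not None: p,R=start
    d=np.linalg.norm(Tp-p); w=(R.inv()*TR).as_rotvec(); a=np.linalg.norm(w)
    n=n or int(max(np.ceil(d/.045),np.ceil(a/.14),1))
    rows=[];Rc=R;pc=p.copy()
    for i in range(n):
        tp=p+(Tp-p)*(i+1)/n
        dl=np.round(Rc.inv().apply(tp-pc)*1000,1); dw=np.round(w/n,3)
        pc=pc+Rc.apply(dl/1000); Rc=Rc*Rn.from_rotvec(dw)
        rows.append({k:float(v) for k,v in zip(('dx','dy','dz','rx','ry','rz'),[*dl,*dw]) if v})
    print(n,json.dumps(rows)); return pc,Rc
ang=np.radians(53.0)
jx=np.array([np.cos(ang),np.sin(ang),0])
ty=np.array([jx[1],-jx[0],0]); tz=jx*np.sin(np.radians(40))-np.array([0,0,np.cos(np.radians(40))])
Rv=Rn.from_matrix(np.stack([np.cross(ty,tz),ty,tz],1))
def st():
    s=read_state(); print('t',s['time_s'],'p',np.round(s['position'],4),'q',np.round(s['joint_pos'],3),'f',np.round(s['ft_force'],1),'tq',np.round(s['ft_torque'],2),'o',round(s['opening'],3)); return s
E
python3 - <<'E'
from h import *
print('hub',tri((246/3.3+100,310/4+150),(413/3.3+110,312/3.3+100)))
print('jack+',np.array([.5027,.212,0])-.082*jx)
T=lambda x,y,z:print(x,y,z,atz('top',(y,x),z).round(3))
T(233,238,.05);T(304,236,.1);T(233,205,.1);T(303,192,.02);T(230,192,.02)
T(212,64,.396);T(315,165,.396);T(221,177,.396);T(318,203,0.005);T(368,236,.018)
for n in ['side','top']:
  grab_frame(n)
  o=outline_of(n,'valve')
  for d in o[:2]:
    ys,xs=np.where(d['mask']);print(n,d['conf'],d['pixel'],len(ys),ys.min(),ys.max(),xs.min(),xs.max())
  o=outline_of(n,'bottle')
  for d in o[:2]:
    ys,xs=np.where(d['mask']);print(n,'b',d['conf'],d['pixel'],len(ys),ys.min(),ys.max(),xs.min(),xs.max())
A=(np.array([.30,.06,.27]),Rn.from_quat(read_state()['eef_rot']))
P1=np.array([.340,.04,.25])
a=plan(P1,Rv)
G=np.array([.4522,.1458,.080])
print(G-.1*tz)
plan(G-.1*tz,Rv,start=a)
E
```

```text
hub (array([0.45183841, 0.14522323, 0.08026291]), np.float64(0.0009689320027462067))
jack+ [0.45335117 0.14651189 0.        ]
233 238 0.05 [0.443 0.039 0.05 ]
304 236 0.1 [ 0.448 -0.159  0.1  ]
233 205 0.1 [0.534 0.037 0.1  ]
303 192 0.02 [ 0.582 -0.171  0.02 ]
230 192 0.02 [0.581 0.051 0.02 ]
212 64 0.396 [0.793 0.067 0.396]
315 165 0.396 [ 0.585 -0.138  0.396]
221 177 0.396 [0.561 0.047 0.396]
318 203 0.005 [ 0.55  -0.219  0.005]
368 236 0.018 [ 0.449 -0.364  0.018]
side 0.66 [176.1, 227.9] 119 166 183 222 232
side b 0.94 [124.3, 245.9] 509 103 137 234 250
side b 0.41 [164.4, 299.4] 111 142 170 292 304
top 0.59 [233.6, 191.4] 99 227 239 184 200
top b 0.84 [208.0, 152.0] 703 194 221 136 169
top b 0.62 [144.4, 154.9] 474 133 158 141 166
14 [{"dx": -21.8, "dy": -30.1, "dz": -0.1, "rx": -0.046, "ry": 0.034, "rz": 0.127}, {"dx": -25.5, "dy": -27.0, "dz": -2.3, "rx": -0.046, "ry": 0.034, "rz": 0.127}, {"dx": -28.5, "dy": -23.4, "dz": -4.3, "rx": -0.046, "ry": 0.034, "rz": 0.127}, {"dx": -31.1, "dy": -19.4, "dz": -6.3, "rx": -0.046, "ry": 0.034, "rz": 0.127}, {"dx": -33.0, "dy": -15.0, "d
[... 293 characters left out ...]
"dx": -34.2, "dy": 4.6, "dz": -13.9, "rx": -0.046, "ry": 0.034, "rz": 0.127}, {"dx": -32.8, "dy": 9.6, "dz": -14.7, "rx": -0.046, "ry": 0.034, "rz": 0.127}, {"dx": -30.8, "dy": 14.2, "dz": -15.3, "rx": -0.046, "ry": 0.034, "rz": 0.127}, {"dx": -28.1, "dy": 18.7, "dz": -15.4, "rx": -0.046, "ry": 0.034, "rz": 0.127}, {"dx": -25.0, "dy": 22.9, "dz": -15.4, "rx": -0.046, "ry": 0.034, "rz": 0.127}, {"dx": -21.3, "dy": 26.4, "dz": -15.1, "rx": -0.046, "ry": 0.034, "rz": 0.127}]
[0.41351608 0.0944647  0.15660444]
3 [{"dx": 2.5, "dy": 8.7, "dz": 42.6, "ry": 0.001, "rz": 0.001}, {"dx": 2.5, "dy": 8.7, "dz": 42.6, "ry": 0.001, "rz": 0.001}, {"dx": 2.5, "dy": 8.8, "dz": 42.7, "ry": 0.001, "rz": 0.001}]
```

Run:
```python
from h import *
s=read_state();R0=Rn.from_quat(s['eef_rot'])
Rm=R0*Rn.from_rotvec((R0.inv()*Rv).as_rotvec()*.6)
a=plan(np.array([.31,.12,.27]),Rm,n=10)
G=np.array([.452,.1455,.080])
plan(G-.13*tz,Rv,n=7,start=a)
```

```text
10 [{"dx": -25.0, "dy": -35.6, "dz": -2.2, "rx": -0.039, "ry": 0.029, "rz": 0.107}, {"dx": -28.6, "dy": -32.7, "dz": -4.3, "rx": -0.039, "ry": 0.029, "rz": 0.107}, {"dx": -31.8, "dy": -29.1, "dz": -6.3, "rx": -0.039, "ry": 0.029, "rz": 0.107}, {"dx": -34.4, "dy": -25.4, "dz": -8.4, "rx": -0.039, "ry": 0.029, "rz": 0.107}, {"dx": -36.7, "dy": -21.2, "dz": -10.3, "rx": -0.039, "ry": 0.029, "rz": 0.107}, {"dx": -38.4, "dy": -16.7, "dz": -12.2, "rx": -0.039, "ry": 0.029, "rz": 0.107}, {"dx": -39.5, "dy": -12.0, "dz": -13.8, "rx": -0.039, "ry": 0.029, "rz": 0.107}, {"dx": -40.2, "dy": -7.2, "dz": -15.4, "rx": -0.039, "ry": 0.029, "rz": 0.107}, {"dx": -40.2, "dy": -2.3, "dz": -16.8, "rx": -0.039, "ry": 0.029, "rz": 0.107}, {"dx": -39.6, "dy": 2.7, "dz": -17.9, "rx": -0.039, "ry": 0.029, "rz": 0.107}]
7 [{"dx": -12.7, "dy": 10.1, "dz": 10.5, "rx": -0.037, "ry": 0.027, "rz": 0.102}, {"dx": -11.8, "dy": 11.0, "dz": 10.5, "rx": -0.037, "ry": 0.027, "rz": 0.102}, {"dx": -11.1, "dy": 11.8, "dz": 10.7, "rx": -0.037, "ry": 0.027, "rz": 0.102}, {"dx": -10.0, "dy": 12.5, "dz": 10.8, "rx": -0.037, "ry": 0.027, "rz": 0.102}, {"dx": -9.1, "dy": 13.0, "dz": 11.1, "rx": -0.037, "ry": 0.027, "rz": 0.102}, {"dx": -8.0, "dy": 13.5, "dz": 11.3, "rx": -0.037, "ry": 0.027, "rz": 0.102}, {"dx": -6.9, "dy": 13.8, "dz": 11.6, "rx": -0.037, "ry": 0.027, "rz": 0.102}]
```

>>> servo_tool --series '[{"dx":-25,"dy":-36,"dz":-2,"rx":-0.039,"ry":0.029,"rz":0.107},{"dx":-29,"dy":-33,"dz":-4,"rx":-0.039,"ry":0.029,"rz":0.107},{"dx":-32,"dy":-29,"dz":-6,"rx":-0.039,"ry":0.029,"rz":0.107},{"dx":-34,"dy":-25,"dz":-8,"rx":-0.039,"ry":0.029,"rz":0.107},{"dx":-37,"dy":-21,"dz":-10,"rx":-0.039,"ry":0.029,"rz":0.107},{"dx":-38,"dy":-17,"dz":-12,"rx":-0.039,"ry":0.029,"rz":0.107},{"dx":-39.5,"dy":-12,"dz":-14,"rx":-0.039,"ry":0.029,"rz":0.107},{"dx":-40,"dy":-7,"dz":-15,"rx":-0.039,"ry":0.029,"rz":0.107},{"dx":-40,"dy":-2,"dz":-17,"rx":-0.039,"ry":0.029,"rz":0.107},{"dx":-40,"dy":3,"dz":-18,"rx":-0.039,"ry":0.029,"rz":0.107},{}]'

```text
schema error: expected keys dx, dy, dz, rx, ry, rz, fingers
```

Run:
```python
from h import *
st()
G=np.array([.452,.1455,.080])
plan(G-.13*tz,Rv)
```

```text
t 1.4 p [0.1965 0.5404 0.2483] q [ 1.012  0.158  1.597 -0.     1.386 -0.21 ] f [-0.5 -0.3  0.1] tq [ 0.02  0.02 -0.02] o 1.001
14 [{"dx": -25.0, "dy": -26.0, "dz": 4.9, "rx": -0.046, "ry": 0.034, "rz": 0.127}, {"dx": -28.3, "dy": -22.7, "dz": 2.9, "rx": -0.046, "ry": 0.034, "rz": 0.127}, {"dx": -31.0, "dy": -19.1, "dz": 0.9, "rx": -0.046, "ry": 0.034, "rz": 0.127}, {"dx": -33.2, "dy": -15.0, "dz": -1.0, "rx": -0.046, "ry": 0.034, "rz": 0.127}, {"dx": -34.7, "dy": -10.6, "dz": -2.7, "rx": -0.046, "ry": 0.034, "rz": 0.127}, {"dx": -35.7, "dy": -6.0, "dz": -4.3, "rx": -0.046, "ry": 0.034, "rz": 0.127}, {"dx": -35.9, "dy": -1.1, "dz": -5.7, "rx": -0.046, "ry": 0.034, "rz": 0.127}, {"dx": -35.6, "dy": 3.6, "dz": -6.8, "rx": -0.046, "ry": 0.034, "rz": 0.127}, {"dx": -34.6, "dy": 8.5, "dz": -7.8, "rx": -0.046, "ry": 0.034, "rz": 0.127}, {"dx": -32.9, "dy": 13.1, "dz": -8.4, "rx": -0.046, "ry": 0.034, "rz": 0.127}, {"dx": -30.6, "dy": 17.6, "dz": -8.8, "rx": -0.046, "ry": 0.034, "rz": 0.127}, {"dx": -27.9, "dy": 21.7, "dz": -8.9, "rx": -0.046, "ry": 0.034, "rz": 0.127}, {"dx": -24.6, "dy": 25.4, "dz": -8.6, "rx": -0.046, "ry": 0.034, "rz": 0.127}, {"dx": -20.8, "dy": 28.7, "dz": -8.3, "rx": -0.046, "ry": 0.034, "rz": 0.127}]
```

>>> servo_tool --series '[{"dx":-25,"dy":-36,"dz":-2,"rx":-0.039,"ry":0.029,"rz":0.107,"fingers":0},{"dx":-29,"dy":-33,"dz":-4,"rx":-0.039,"ry":0.029,"rz":0.107,"fingers":0},{"dx":-32,"dy":-29,"dz":-6,"rx":-0.039,"ry":0.029,"rz":0.107,"fingers":0},{"dx":-34,"dy":-25,"dz":-8,"rx":-0.039,"ry":0.029,"rz":0.107,"fingers":0},{"dx":-37,"dy":-21,"dz":-10,"rx":-0.039,"ry":0.029,"rz":0.107,"fingers":0},{"dx":-38,"dy":-17,"dz":-12,"rx":-0.039,"ry":0.029,"rz":0.107,"fingers":0},{"dx":-39.5,"dy":-12,"dz":-14,"rx":-0.039,"ry":0.029,"rz":0.107,"fingers":0},{"dx":-40,"dy":-7,"dz":-15,"rx":-0.039,"ry":0.029,"rz":0.107,"fingers":0},{"dx":-40,"dy":-2,"dz":-17,"rx":-0.039,"ry":0.029,"rz":0.107,"fingers":0},{"dx":-40,"dy":3,"dz":-18,"rx":-0.039,"ry":0.029,"rz":0.107,"fingers":0},{"dx":0,"dy":0,"dz":0,"rx":0,"ry":0,"rz":0,"fingers":0}]'

```text
time_s: 2.5
position: [0.3126, 0.1221, 0.2687]
eef_rot: [0.641, 0.734, 0.201, -0.098]
ft_force: [-0.5, 0.7, 0.5]
opening: 0.503
```

```bash
sed -i "s/\[\*dl,\*dw\]) if v}/[*dl,*dw])}/" h.py
python3 - <<'E'
from h import *
st()
G=np.array([.452,.1455,.080])
plan(G-.13*tz,Rv)
E
```

```text
t 2.5 p [0.3126 0.1221 0.2687] q [-0.441 -0.762  2.335  0.445  1.646 -0.559] f [-0.5  0.7  0.5] tq [-0.15  0.09  0.03] o 0.503
6 [{"dx": -14.8, "dy": 11.4, "dz": 12.0, "rx": -0.043, "ry": 0.033, "rz": 0.119}, {"dx": -13.9, "dy": 12.5, "dz": 12.1, "rx": -0.043, "ry": 0.033, "rz": 0.119}, {"dx": -12.6, "dy": 13.6, "dz": 12.1, "rx": -0.043, "ry": 0.033, "rz": 0.119}, {"dx": -11.4, "dy": 14.5, "dz": 12.4, "rx": -0.043, "ry": 0.033, "rz": 0.119}, {"dx": -10.1, "dy": 15.3, "dz": 12.7, "rx": -0.043, "ry": 0.033, "rz": 0.119}, {"dx": -8.6, "dy": 15.8, "dz": 13.0, "rx": -0.043, "ry": 0.033, "rz": 0.119}]
```

>>> servo_tool --series '[{"dx":-15,"dy":11.5,"dz":12,"rx":-0.043,"ry":0.033,"rz":0.119,"fingers":0},{"dx":-14,"dy":12.5,"dz":12,"rx":-0.043,"ry":0.033,"rz":0.119,"fingers":0},{"dx":-12.5,"dy":13.5,"dz":12,"rx":-0.043,"ry":0.033,"rz":0.119,"fingers":0},{"dx":-11.5,"dy":14.5,"dz":12.5,"rx":-0.043,"ry":0.033,"rz":0.119,"fingers":0},{"dx":-10,"dy":15.5,"dz":12.5,"rx":-0.043,"ry":0.033,"rz":0.119,"fingers":0},{"dx":-8.5,"dy":16,"dz":13,"rx":-0.043,"ry":0.033,"rz":0.119,"fingers":0},{"dx":0,"dy":0,"dz":0,"rx":0,"ry":0,"rz":0,"fingers":0}]'

```text
time_s: 3.2
position: [0.3992, 0.0882, 0.1776]
eef_rot: [0.837, 0.428, 0.303, -0.157]
ft_force: [-1.0, 0.8, 0.9]
opening: 0.497
```

Run:
```python
from h import *
st()
G=np.array([.452,.1455,.080])
a=plan(G-.05*tz,Rv)
plan(G+.002*tz,Rv,start=a)
snap('side','s1.png');snap('top','t1.png')
a=cv2.imread('pics/s1.png')[100:250,170:320];b=cv2.imread('pics/t1.png')[150:300,110:260]
cv2.imwrite('pics/m1.png',cv2.resize(np.hstack([a,b]),None,fx=2.65,fy=3.5,interpolation=2))
```

```text
t 3.2 p [0.3992 0.0882 0.1776] q [-0.624 -0.525  2.467  0.731  1.291 -0.243] f [-1.   0.8  0.9] tq [-0.2   0.21 -0.01] o 0.497
2 [{"dx": -1.7, "dy": 4.4, "dz": 37.3, "rx": -0.008, "ry": 0.001, "rz": 0.007}, {"dx": -1.6, "dy": 4.2, "dz": 37.3, "rx": -0.008, "ry": 0.001, "rz": 0.007}]
2 [{"dx": -0.0, "dy": 0.0, "dz": 26.0, "rx": -0.0, "ry": -0.0, "rz": 0.0}, {"dx": -0.1, "dy": 0.0, "dz": 26.0, "rx": -0.0, "ry": -0.0, "rz": 0.0}]
```

View pics/m1.png

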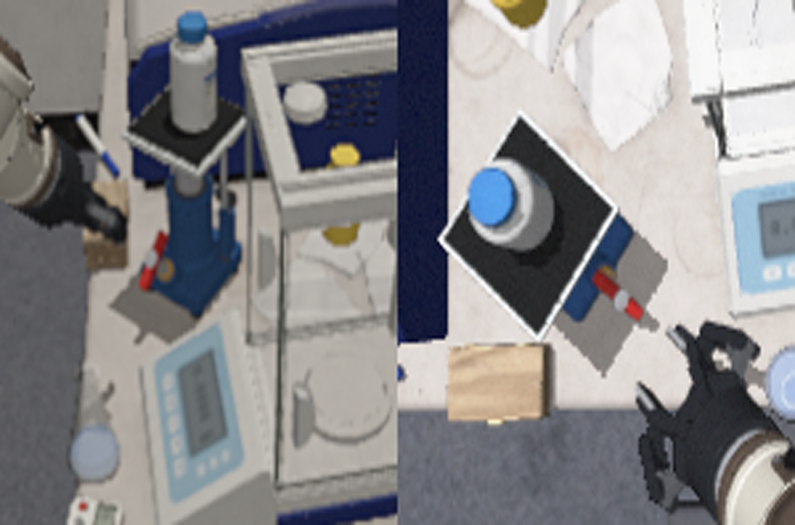

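>>> servo_tool --series '[{"dx":-1.7,"dy":4.4,"dz":37,"rx":-0.008,"ry":0.001,"rz":0.007,"fingers":0},{"dx":-1.6,"dy":4.2,"dz":37,"rx":-0.008,"ry":0.001,"rz":0.007,"fingers":0},{"dx":0,"dy":0,"dz":0,"rx":0,"ry":0,"rz":0,"fingers":-0.1}]'

```text
time_s: 3.6
position: [0.4315, 0.1216, 0.1177]
eef_rot: [0.84, 0.422, 0.305, -0.155]
ft_force: [-1.3, 0.2, -1.2]
opening: 0.452
```

Run:
```python
from h import *
st()
G=np.array([.452,.1455,.080])
plan(G+.002*tz,Rv)
snap('side','s2.png');snap('top','t2.png')
a=cv2.imread('pics/s2.png')[100:250,170:320];b=cv2.imread('pics/t2.png')[150:300,110:260]
cv2.imwrite('pics/m2.png',cv2.resize(np.hstack([a,b]),None,fx=2.65,fy=3.5,interpolation=2))
```

```text
t 3.6 p [0.4315 0.1216 0.1177] q [-0.466 -0.271  2.437  0.834  1.024 -0.296] f [-1.3  0.2 -1.2] tq [-0.32  0.23 -0.01] o 0.452
2 [{"dx": -0.1, "dy": 1.2, "dz": 25.5, "rx": -0.003, "ry": 0.001, "rz": 0.002}, {"dx": -0.1, "dy": 1.0, "dz": 25.6, "rx": -0.003, "ry": 0.001, "rz": 0.002}]
```

View pics/m2.png

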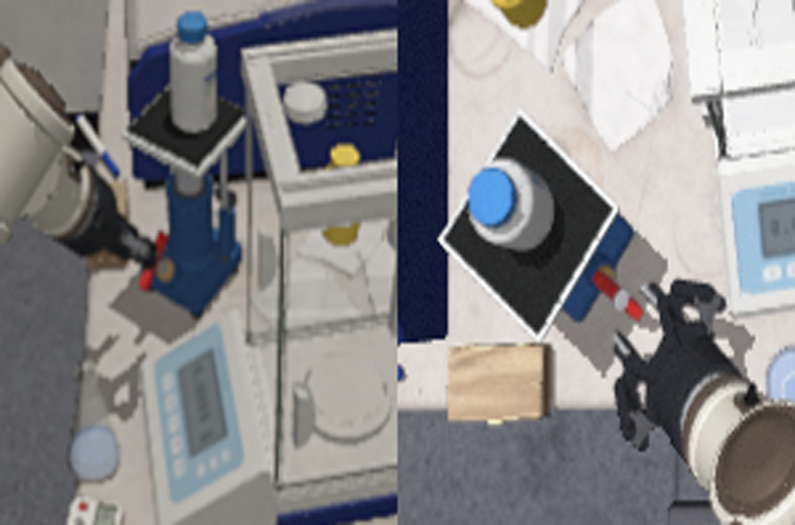

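>>> servo_tool --series '[{"dx":0,"dy":1.2,"dz":17,"rx":-0.003,"ry":0.001,"rz":0.002,"fingers":-0.2},{"dx":0,"dy":1,"dz":17,"rx":-0.003,"ry":0.001,"rz":0.002,"fingers":-0.2},{"dx":0,"dy":0,"dz":17,"rx":0,"ry":0,"rz":0,"fingers":-0.2},{"dx":0,"dy":0,"dz":0,"rx":0,"ry":0,"rz":0,"fingers":-0.2}]'

```text
time_s: 4.1
position: [0.4564, 0.1433, 0.0833]
eef_rot: [0.841, 0.419, 0.31, -0.149]
ft_force: [-0.6, 0.5, 0.1]
opening: 0.398
```

Run:
```python
from h import *
st()
G=np.array([.452,.1455,.080])
plan(G+.002*tz,Rv)
snap('side','s3.png');snap('top','t3.png')
a=cv2.imread('pics/s3.png')[140:215,190:265];b=cv2.imread('pics/t3.png')[190:265,160:235]
cv2.imwrite('pics/m3.png',cv2.resize(np.hstack([a,b]),None,fx=5.3,fy=7,interpolation=2))
```

```text
t 4.1 p [0.4564 0.1433 0.0833] q [-0.369 -0.099  2.391  0.941  0.872 -0.362] f [-0.6  0.5  0.1] tq [-0.25  0.22 -0.02] o 0.398
1 [{"dx": -2.8, "dy": -4.9, "dz": 3.9, "rx": 0.01, "ry": -0.004, "rz": 0.003}]
```

View pics/m3.png

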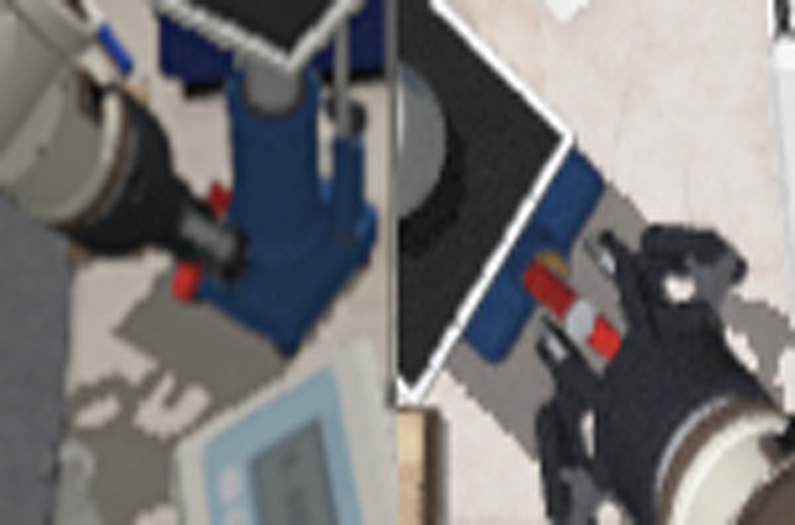

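>>> servo_tool --series '[{"dx":-2.8,"dy":-4.9,"dz":4,"rx":0.01,"ry":-0.004,"rz":0.003,"fingers":-0.2},{"dx":0,"dy":0,"dz":0,"rx":0,"ry":0,"rz":0,"fingers":-0.2}]'

```text
time_s: 4.4
position: [0.4519, 0.1463, 0.0775]
eef_rot: [0.842, 0.418, 0.306, -0.153]
ft_force: [-0.2, 0.9, 0.7]
opening: 0.402
```

Run:
```python
from h import *
st()
G=np.array([.452,.1455,.080])
plan(G+.002*tz,Rv)
```

```text
t 4.4 p [0.4519 0.1463 0.0775] q [-0.365 -0.089  2.395  0.942  0.868 -0.363] f [-0.2  0.9  0.7] tq [-0.27  0.16  0.04] o 0.402
1 [{"dx": 1.1, "dy": 0.5, "dz": -0.3, "rx": -0.0, "ry": 0.001, "rz": -0.003}]
```

Close on the handle.

>>> servo_tool --series '[{"dx":0,"dy":0,"dz":0,"rx":0,"ry":0,"rz":0,"fingers":-0.5},{"dx":0,"dy":0,"dz":0,"rx":0,"ry":0,"rz":0,"fingers":-1},{"dx":0,"dy":0,"dz":0,"rx":0,"ry":0,"rz":0,"fingers":-1},{"dx":0,"dy":0,"dz":0,"rx":0,"ry":0,"rz":0,"fingers":-1},{"dx":0,"dy":0,"dz":0,"rx":0,"ry":0,"rz":0,"fingers":-1},{"dx":0,"dy":0,"dz":0,"rx":0,"ry":0,"rz":0,"fingers":-1}]' --squeeze 45

```text
time_s: 5.0
position: [0.4516, 0.1468, 0.0774]
eef_rot: [0.841, 0.419, 0.305, -0.154]
ft_force: [-10.4, -4.5, 10.6]
opening: 0.131
```

Run:
```python
from h import *
st()
snap('side','s4.png');snap('top','t4.png')
a=cv2.imread('pics/s4.png')[140:215,190:265];b=cv2.imread('pics/t4.png')[190:265,160:235]
cv2.imwrite('pics/m4.png',cv2.resize(np.hstack([a,b]),None,fx=5.3,fy=7,interpolation=2))
```

```text
t 5.0 p [0.4516 0.1468 0.0774] q [-0.364 -0.088  2.394  0.941  0.87  -0.363] f [-10.4  -4.5  10.6] tq [-0.03  0.67  0.55] o 0.131
```

View pics/m4.png

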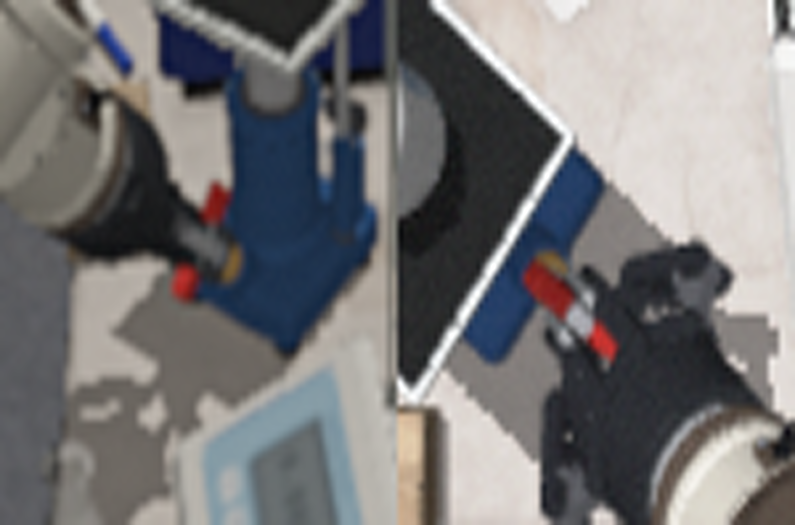

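```bash
cat >> h.py <<'E'
def cap(im):
    r,g,b=[im[...,i].astype(float) for i in range(3)]
    w=np.clip(b-r-60,0,60)*(g>90); w[:, :225]=0; w[:,265:]=0; w[:95]=0; w[140:]=0
    ys,xs=np.mgrid[:384,:512]; return (w*ys).sum()/w.sum(),(w*xs).sum()/w.sum(),w.sum()
B=np.array([.512,.215])
def lift():
    im=grab_frame('side'); c=cap(im)
    zs=np.linspace(.2,.32,121); rr=np.array([proj('side',[*B,z])[0] for z in zs])
    z=np.interp(-c[0],-rr,zs); t=read_state()['time_s']
    print('t',round(t,2),'cap',np.round(c,2),'z',round(z,4)); return t,z,im
E
python3 - <<'E'
from h import *
for i in range(2): lift()
E
```

```text
t 5.15 cap [ 105.79  242.14 1569.  ] z 0.3048
t 5.2 cap [ 105.79  242.14 1564.  ] z 0.3048
```

>>> servo_tool --series '[{"dx":0,"dy":0,"dz":0,"rx":0,"ry":0,"rz":-0.05,"fingers":-1},{"dx":0,"dy":0,"dz":0,"rx":0,"ry":0,"rz":-0.05,"fingers":-1},{"dx":0,"dy":0,"dz":0,"rx":0,"ry":0,"rz":-0.05,"fingers":-1},{"dx":0,"dy":0,"dz":0,"rx":0,"ry":0,"rz":-0.05,"fingers":-1},{"dx":0,"dy":0,"dz":0,"rx":0,"ry":0,"rz":0,"fingers":-1}]'

```text
time_s: 5.7
position: [0.4522, 0.1463, 0.0774]
eef_rot: [0.795, 0.5, 0.319, -0.122]
ft_force: [-3.4, -3.1, 4.6]
opening: 0.135
```

Run:
```python
from h import *
for i in range(2): lift()
s=st(); R=Rn.from_quat(s['eef_rot']); print((Rv.inv()*R).as_rotvec())
```

```text
t 5.75 cap [ 106.67  242.16 1569.  ] z 0.3016
t 5.8 cap [ 106.82  242.22 1579.  ] z 0.301
t 5.8 p [0.4523 0.1463 0.0774] q [-0.364 -0.087  2.394  0.942  0.868 -0.564] f [-4.6 -3.3  4.8] tq [-0.28  0.27  0.2 ] o 0.133
[ 0.00055909 -0.00068306 -0.197287  ]
```

>>> servo_tool --series '[{"dx":0,"dy":0,"dz":0,"rx":0,"ry":0,"rz":0,"fingers":-1},{"dx":0,"dy":0,"dz":0,"rx":0,"ry":0,"rz":0,"fingers":-1},{"dx":0,"dy":0,"dz":0,"rx":0,"ry":0,"rz":0,"fingers":-1}]'

```text
time_s: 6.1
position: [0.4522, 0.1463, 0.0774]
eef_rot: [0.796, 0.5, 0.319, -0.122]
ft_force: [-4.4, -3.4, 6.4]
opening: 0.131
```

Run:
```python
from h import *
for i in range(2): lift()
```

```text
t 6.15 cap [ 108.04  242.32 1541.  ] z 0.2966
t 6.2 cap [ 108.2   242.23 1559.  ] z 0.296
```

>>> servo_tool --series '[{"dx":0,"dy":0,"dz":0,"rx":0,"ry":0,"rz":-0.03,"fingers":-1},{"dx":0,"dy":0,"dz":0,"rx":0,"ry":0,"rz":0,"fingers":-1},{"dx":0,"dy":0,"dz":0,"rx":0,"ry":0,"rz":0,"fingers":-1},{"dx":0,"dy":0,"dz":0,"rx":0,"ry":0,"rz":0,"fingers":-1},{"dx":0,"dy":0,"dz":0,"rx":0,"ry":0,"rz":0,"fingers":-1}]'

```text
time_s: 6.7
position: [0.4524, 0.1463, 0.0775]
eef_rot: [0.788, 0.512, 0.321, -0.117]
ft_force: [-4.1, -3.1, 4.5]
opening: 0.133
```

Run:
```python
from h import *
for i in range(4): lift()
```

```text
t 6.75 cap [ 110.51  242.36 1650.  ] z 0.2875
t 6.8 cap [ 110.62  242.52 1682.  ] z 0.2871
t 6.85 cap [ 110.8   242.55 1723.  ] z 0.2864
t 6.9 cap [ 110.97  242.34 1662.  ] z 0.2858
```

>>> servo_tool --series '[{"dx":0,"dy":0,"dz":0,"rx":0,"ry":0,"rz":0,"fingers":-1},{"dx":0,"dy":0,"dz":0,"rx":0,"ry":0,"rz":0,"fingers":-1},{"dx":0,"dy":0,"dz":0,"rx":0,"ry":0,"rz":0,"fingers":-1},{"dx":0,"dy":0,"dz":0,"rx":0,"ry":0,"rz":0,"fingers":-1}]'

```text
time_s: 7.3
position: [0.4524, 0.1462, 0.0774]
eef_rot: [0.788, 0.512, 0.321, -0.117]
ft_force: [-4.3, -2.6, 5.4]
opening: 0.13
```

Run:
```python
from h import *
for i in range(2): lift()
```

```text
t 7.35 cap [ 112.56  242.36 1845.  ] z 0.2799
t 7.4 cap [ 112.94  242.17 1790.  ] z 0.2785
```

>>> servo_tool --series '[{"dx":0,"dy":0,"dz":0,"rx":0,"ry":0,"rz":-0.022,"fingers":-1},{"dx":0,"dy":0,"dz":0,"rx":0,"ry":0,"rz":0,"fingers":-1},{"dx":0,"dy":0,"dz":0,"rx":0,"ry":0,"rz":0,"fingers":-1},{"dx":0,"dy":0,"dz":0,"rx":0,"ry":0,"rz":0,"fingers":-1},{"dx":0,"dy":0,"dz":0,"rx":0,"ry":0,"rz":0,"fingers":-1}]'

```text
time_s: 7.9
position: [0.4524, 0.1462, 0.0774]
eef_rot: [0.782, 0.521, 0.322, -0.113]
ft_force: [-4.3, -4.0, 6.3]
opening: 0.13
```

Run:
```python
from h import *
for i in range(3): im=lift()[2]
cv2.imwrite('pics/s5.png',cv2.cvtColor(im,cv2.COLOR_RGB2BGR))
a=cv2.imread('pics/s5.png')[90:215,180:305]
cv2.imwrite('pics/m5.png',cv2.resize(a,None,fx=4.5,fy=4.5,interpolation=2))
```

```text
t 7.95 cap [ 115.24  242.4  1803.  ] z 0.2698
t 8.0 cap [ 115.45  242.42 1850.  ] z 0.269
t 8.05 cap [ 115.8   242.49 1737.  ] z 0.2677
```

View pics/m5.png

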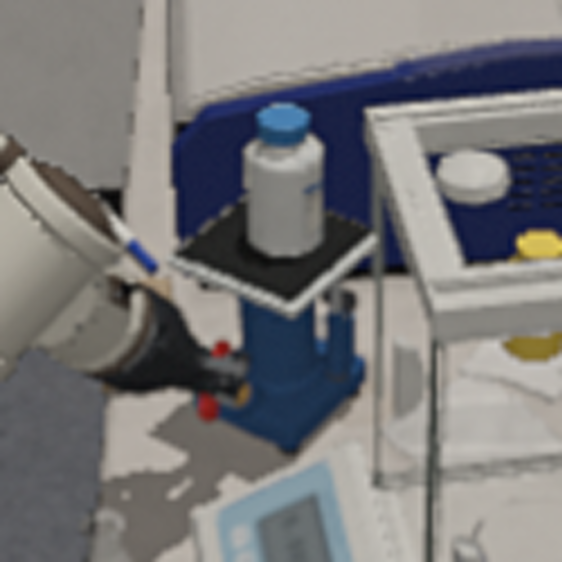

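>>> servo_tool --series '[{"dx":0,"dy":0,"dz":0,"rx":0,"ry":0,"rz":0,"fingers":-1},{"dx":0,"dy":0,"dz":0,"rx":0,"ry":0,"rz":0,"fingers":-1},{"dx":0,"dy":0,"dz":0,"rx":0,"ry":0,"rz":0,"fingers":-1},{"dx":0,"dy":0,"dz":0,"rx":0,"ry":0,"rz":0,"fingers":-1},{"dx":0,"dy":0,"dz":0,"rx":0,"ry":0,"rz":0,"fingers":-1},{"dx":0,"dy":0,"dz":0,"rx":0,"ry":0,"rz":0,"fingers":-1},{"dx":0,"dy":0,"dz":0,"rx":0,"ry":0,"rz":0,"fingers":-1},{"dx":0,"dy":0,"dz":0,"rx":0,"ry":0,"rz":0,"fingers":-1}]'

```text
time_s: 8.85
position: [0.4524, 0.1462, 0.0775]
eef_rot: [0.782, 0.521, 0.322, -0.113]
ft_force: [-3.4, -2.3, 6.0]
opening: 0.129
```

Run:
```python
from h import *
for i in range(2): im=lift()[2]
```

```text
t 8.9 cap [ 119.33  242.64 1868.  ] z 0.2543
t 8.95 cap [ 119.72  242.75 1768.  ] z 0.2529
```

>>> servo_tool --series '[{"dx":0,"dy":0,"dz":0,"rx":0,"ry":0,"rz":0,"fingers":-1},{"dx":0,"dy":0,"dz":0,"rx":0,"ry":0,"rz":0,"fingers":-1},{"dx":0,"dy":0,"dz":0,"rx":0,"ry":0,"rz":0,"fingers":-1},{"dx":0,"dy":0,"dz":0,"rx":0,"ry":0,"rz":0,"fingers":-1},{"dx":0,"dy":0,"dz":0,"rx":0,"ry":0,"rz":0,"fingers":-1},{"dx":0,"dy":0,"dz":0,"rx":0,"ry":0,"rz":0,"fingers":-1},{"dx":0,"dy":0,"dz":0,"rx":0,"ry":0,"rz":0,"fingers":-1},{"dx":0,"dy":0,"dz":0,"rx":0,"ry":0,"rz":0,"fingers":-1},{"dx":0,"dy":0,"dz":0,"rx":0,"ry":0,"rz":0,"fingers":-1},{"dx":0,"dy":0,"dz":0,"rx":0,"ry":0,"rz":0,"fingers":-1}]'

```text
time_s: 9.95
position: [0.4524, 0.1462, 0.0775]
eef_rot: [0.782, 0.521, 0.322, -0.113]
ft_force: [-3.6, -4.3, 5.8]
opening: 0.13
```

Run:
```python
from h import *
for i in range(2): im=lift()[2]
st()
```

```text
t 10.0 cap [ 121.32  242.65 1855.  ] z 0.2468
t 10.05 cap [ 121.31  242.64 1860.  ] z 0.2468
t 10.05 p [0.4525 0.1462 0.0775] q [-0.364 -0.087  2.394  0.942  0.868 -0.616] f [-3.6 -4.   5.3] tq [-0.2   0.31  0.13] o 0.133
```

>>> servo_tool --series '[{"dx":0,"dy":0,"dz":0,"rx":0,"ry":0,"rz":0.06,"fingers":-1},{"dx":0,"dy":0,"dz":0,"rx":0,"ry":0,"rz":0.06,"fingers":-1},{"dx":0,"dy":0,"dz":0,"rx":0,"ry":0,"rz":0.06,"fingers":-1},{"dx":0,"dy":0,"dz":0,"rx":0,"ry":0,"rz":0.06,"fingers":-1},{"dx":0,"dy":0,"dz":0,"rx":0,"ry":0,"rz":0.03,"fingers":-1},{"dx":0,"dy":0,"dz":0,"rx":0,"ry":0,"rz":0,"fingers":-1}]'

```text
time_s: 10.65
position: [0.4515, 0.1468, 0.0773]
eef_rot: [0.845, 0.412, 0.304, -0.156]
ft_force: [-11.4, -5.3, 10.8]
opening: 0.129
```

Run:
```python
from h import *
s=st(); R=Rn.from_quat(s['eef_rot']); print((Rv.inv()*R).as_rotvec(), 'tool torque',R.inv().apply(s['ft_torque']))
```

```text
t 10.65 p [0.4515 0.1468 0.0773] q [-0.364 -0.087  2.394  0.941  0.87  -0.346] f [-11.4  -5.3  10.8] tq [-0.25  0.4   1.02] o 0.129
[ 0.00290527 -0.00115855  0.01883891] tool torque [ 0.77018425 -0.45556061 -0.67119454]
```

>>> servo_tool --series '[{"dx":0,"dy":0,"dz":0,"rx":0,"ry":0,"rz":0.04,"fingers":-1},{"dx":0,"dy":0,"dz":0,"rx":0,"ry":0,"rz":0.02,"fingers":-1},{"dx":0,"dy":0,"dz":0,"rx":0,"ry":0,"rz":0,"fingers":-1}]'

```text
time_s: 10.95
position: [0.4515, 0.1467, 0.0774]
eef_rot: [0.856, 0.388, 0.299, -0.165]
ft_force: [-10.0, -4.5, 10.5]
opening: 0.132
```

Run:
```python
from h import *
s=st(); R=Rn.from_quat(s['eef_rot']); print((Rv.inv()*R).as_rotvec(), 'tool torque',R.inv().apply(s['ft_torque']))
```

```text
t 10.95 p [0.4515 0.1467 0.0774] q [-0.364 -0.088  2.394  0.939  0.87  -0.288] f [-10.   -4.5  10.5] tq [-0.52 -0.05  1.74] o 0.132
[ 0.00297865 -0.00200104  0.07521271] tool torque [ 0.81116634 -0.45712299 -1.55910154]
```

>>> servo_tool --series '[{"dx":0,"dy":0,"dz":0,"rx":0,"ry":0,"rz":0,"fingers":-0.1},{"dx":0,"dy":0,"dz":0,"rx":0,"ry":0,"rz":0,"fingers":-0.1},{"dx":0,"dy":0,"dz":0,"rx":0,"ry":0,"rz":0,"fingers":-0.1},{"dx":0,"dy":0,"dz":0,"rx":0,"ry":0,"rz":0,"fingers":-0.1},{"dx":0,"dy":0,"dz":-20,"rx":0,"ry":0,"rz":0,"fingers":-0.1},{"dx":0,"dy":0,"dz":-35,"rx":0,"ry":0,"rz":0,"fingers":0},{"dx":0,"dy":0,"dz":-35,"rx":0,"ry":0,"rz":0,"fingers":0},{"dx":0,"dy":0,"dz":-30,"rx":0,"ry":0,"rz":0,"fingers":0},{"dx":0,"dy":0,"dz":0,"rx":0,"ry":0,"rz":0,"fingers":0}]'

```text
time_s: 11.85
position: [0.4074, 0.0824, 0.1721]
eef_rot: [0.857, 0.385, 0.301, -0.161]
ft_force: [0.4, 0.3, 0.4]
opening: 0.498
```

Run:
```python
from h import *
st()
lift()
snap('side','s6.png');snap('top','t6.png')
for n in('side','top'):
    for k in ['valve_grip','platform_top','bottle','tray_in']:
        print(n,k,[(np.round(d['pixel'],1).tolist(),round(d['conf'],2)) for d in pinpoint(n,k)][:3])
a=cv2.imread('pics/s6.png')[90:240,180:330];b=cv2.imread('pics/t6.png')[150:300,110:260]
cv2.imwrite('pics/m6.png',cv2.resize(np.hstack([a,b]),None,fx=2.65,fy=3.5,interpolation=2))
```

```text
t 11.85 p [0.4074 0.0824 0.1721] q [-0.625 -0.499  2.464  0.743  1.251 -0.168] f [0.4 0.3 0.4] tq [-0.27  0.12  0.01] o 0.498
t 11.9 cap [ 121.31  242.65 1855.  ] z 0.2468
side valve_grip [([177.0, 227.9], 0.52)]
side platform_top [([149.8, 238.5], 0.85)]
side bottle [([149.8, 247.9], 0.75)]
side tray_in [([296.3, 249.4], 0.73)]
top valve_grip [([233.1, 194.0], 0.54)]
top platform_top [([215.8, 163.5], 0.6)]
top bottle [([149.1, 156.9], 0.79), ([213.1, 165.9], 0.67)]
top tray_in []
```

View pics/m6.png

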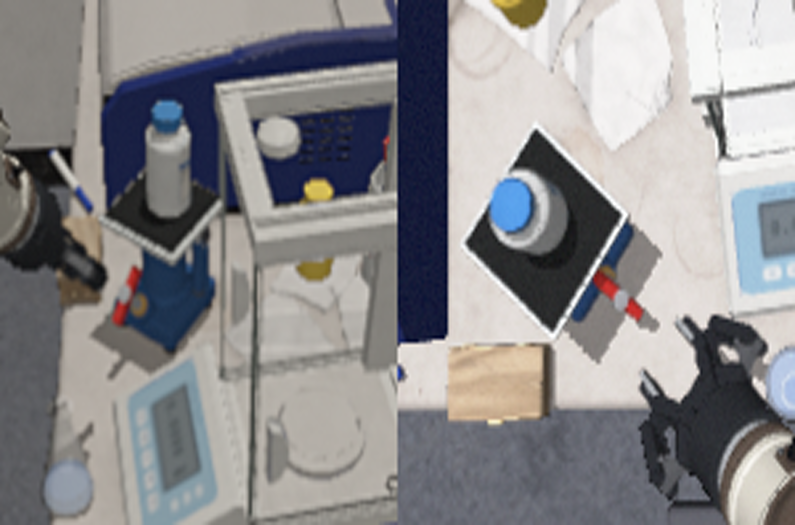

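Run:
```python
from h import *
i=cv2.cvtColor(cv2.imread('pics/t6.png'),cv2.COLOR_BGR2RGB).astype(float)
w=np.clip(i[...,2]-i[...,0]-60,0,60)*(i[...,1]>90)
w[:190]=0;w[230:]=0;w[:,:130]=0;w[:,175:]=0
ys,xs=np.mgrid[:384,:512];ct=((w*ys).sum()/w.sum(),(w*xs).sum()/w.sum())
cs=cap(cv2.cvtColor(cv2.imread('pics/s6.png'),cv2.COLOR_BGR2RGB))[:2]
print(ct,cs,tri(cs,ct)); print('top at .243',atz('top',ct,.243),'side',atz('side',cs,.238))
for z in (.14,): print('plat',tri((149.8,238.5),(215.8,163.5)))
print(tri((149.8,247.9),(213.1,165.9)))
print('tray',tri((295.4,248.5),(218.2,342.7)))
# tray corners from t0 (clear view): look
a=cv2.imread('pics/top0.png')[170:270,300:390];cv2.imwrite('pics/tr.png',cv2.resize(a,None,fx=6,fy=6,interpolation=2))
```

```text
(np.float64(208.03762303375953), np.float64(152.25480636555974)) (np.float64(121.31070070613796), np.float64(242.65996740901684)) (array([0.51197559, 0.21940249, 0.24424639]), np.float64(0.0023749361461624955))
top at .243 [0.51327345 0.2198626  0.243     ] side [0.51078416 0.22914926 0.238     ]
plat (array([0.49753098, 0.22064766, 0.1287823 ]), np.float64(0.009803764547749632))
(array([0.51749525, 0.21538935, 0.12955298]), np.float64(0.015791434843741032))
tray (array([ 0.50623225, -0.29275814,  0.00589659]), np.float64(0.006247852780977949))
```

View pics/tr.png

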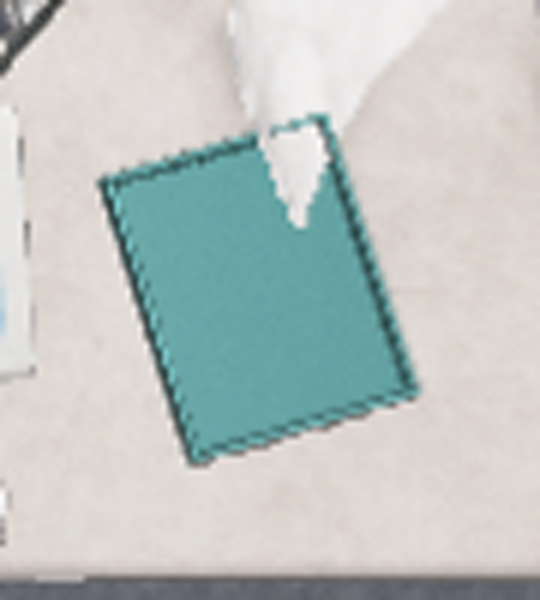

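```bash
cat >> h.py <<'E'
def Rd(deg):
    a=np.radians(deg); y=np.array([np.cos(a),np.sin(a),0]); z=np.array([0,0,-1.]); return Rn.from_matrix(np.stack([np.cross(y,z),y,z],1))
E
python3 - <<'E'
from h import *
c=[(103,183),(325,118),(418,392),(193,462)]
W=np.array([atz('top',(y/6+170,x/6+300),.018) for x,y in c]); print(W.round(4),W.mean(0).round(4))
d=(W[2]+W[3]-W[0]-W[1]);print('near dir',d/np.linalg.norm(d), [np.linalg.norm(W[i]-W[i-1]).round(3) for i in range(4)])
s=read_state();print('ang',np.degrees(np.linalg.norm((Rn.from_quat(s['eef_rot']).inv()*Rd(23)).as_rotvec())))
a=plan(np.array([.40,.11,.32]),Rd(23))
a=plan(np.array([.5125,.2195,.32]),Rd(23),start=a)
E
```

```text
[[ 0.5561 -0.2137  0.018 ]
 [ 0.5895 -0.3276  0.018 ]
 [ 0.4511 -0.369   0.018 ]
 [ 0.4165 -0.2553  0.018 ]] [ 0.5033 -0.2914  0.018 ]
near dir [-0.95816107 -0.28622958  0.        ] [np.float64(0.146), np.float64(0.119), np.float64(0.144), np.float64(0.119)]
ang 74.84427316094244
10 [{"dx": 10.8, "dy": -2.8, "dz": -10.6, "rx": 0.034, "ry": -0.065, "rz": -0.108}, {"dx": 10.3, "dy": -2.1, "dz": -11.1, "rx": 0.034, "ry": -0.065, "rz": -0.108}, {"dx": 9.8, "dy": -1.4, "dz": -11.8, "rx": 0.034, "ry": -0.065, "rz": -0.108}, {"dx": 9.1, "dy": -0.7, "dz": -12.3, "rx": 0.034, "ry": -0.065, "rz": -0.108}, {"dx": 8.4, "dy": -0.3, "dz": -12.9, "rx": 0.034, "ry": -0.065, "rz": -0.108}, {"dx": 7.5, "dy": 0.2, "dz": -13.4, "rx": 0.034, "ry": -0.065, "rz": -0.108}, {"dx": 6.5, "dy": 0.4, "dz": -13.8, "rx": 0.034, "ry": -0.065, "rz": -0.108}, {"dx": 5.6, "dy": 0.7, "dz": -14.3, "rx": 0.034, "ry": -0.065, "rz": -0.108}, {"dx": 4.6, "dy": 0.7, "dz": -14.7, "rx": 0.034, "ry": -0.065, "rz": -0.108}, {"dx": 3.6, "dy": 0.6, "dz": -14.9, "rx": 0.034, "ry": -0.065, "rz": -0.108}]
4 [{"dx": 14.2, "dy": 36.6, "dz": 0.0, "rx": -0.0, "ry": -0.0, "rz": 0.0}, {"dx": 14.2, "dy": 36.6, "dz": 0.0, "rx": -0.0, "ry": -0.0, "rz": 0.0}, {"dx": 14.2, "dy": 36.6, "dz": 0.1, "rx": -0.0, "ry": -0.0, "rz": 0.0}, {"dx": 14.2, "dy": 36.5, "dz": -0.0, "rx": -0.0, "ry": -0.0, "rz": 0.0}]
```

>>> servo_tool --series '[{"dx":11,"dy":-3,"dz":-10.5,"rx":0.034,"ry":-0.065,"rz":-0.108,"fingers":0},{"dx":10.5,"dy":-2,"dz":-11,"rx":0.034,"ry":-0.065,"rz":-0.108,"fingers":0},{"dx":10,"dy":-1.5,"dz":-12,"rx":0.034,"ry":-0.065,"rz":-0.108,"fingers":0},{"dx":9,"dy":-0.5,"dz":-12,"rx":0.034,"ry":-0.065,"rz":-0.108,"fingers":0},{"dx":8.5,"dy":0,"dz":-13,"rx":0.034,"ry":-0.065,"rz":-0.108,"fingers":0.5},{"dx":7.5,"dy":0,"dz":-13.5,"rx":0.034,"ry":-0.065,"rz":-0.108,"fingers":1},{"dx":6.5,"dy":0.5,"dz":-14,"rx":0.034,"ry":-0.065,"rz":-0.108,"fingers":1},{"dx":5.5,"dy":0.5,"dz":-14,"rx":0.034,"ry":-0.065,"rz":-0.108,"fingers":1},{"dx":4.5,"dy":0.5,"dz":-15,"rx":0.034,"ry":-0.065,"rz":-0.108,"fingers":1},{"dx":3.5,"dy":0.5,"dz":-15,"rx":0.034,"ry":-0.065,"rz":-0.108,"fingers":1},{"dx":0,"dy":0,"dz":0,"rx":0,"ry":0,"rz":0,"fingers":1}]'

```text
time_s: 13.5
position: [0.4011, 0.1113, 0.3229]
eef_rot: [0.551, 0.835, 0.001, 0.001]
ft_force: [0.2, -0.1, -0.5]
opening: 1.003
```

Run:
```python
from h import *
st()
a=plan(np.array([.5125,.2195,.32]),Rd(23))
```

```text
t 13.5 p [0.4011 0.1113 0.3229] q [-2.200e-02 -3.190e-01  1.900e+00  1.000e-03  1.557e+00 -4.270e-01] f [ 0.2 -0.1 -0.5] tq [0.03 0.01 0.01] o 1.003
4 [{"dx": 13.9, "dy": 36.2, "dz": 0.8, "rx": 0.001, "ry": 0.0, "rz": 0.001}, {"dx": 13.9, "dy": 36.3, "dz": 0.9, "rx": 0.001, "ry": 0.0, "rz": 0.001}, {"dx": 14.0, "dy": 36.2, "dz": 0.7, "rx": 0.001, "ry": 0.0, "rz": 0.001}, {"dx": 14.0, "dy": 36.2, "dz": 0.8, "rx": 0.001, "ry": 0.0, "rz": 0.001}]
```

>>> servo_tool --series '[{"dx":14,"dy":36,"dz":0,"rx":0,"ry":0,"rz":0,"fingers":1},{"dx":14,"dy":36,"dz":0,"rx":0,"ry":0,"rz":0,"fingers":1},{"dx":14,"dy":36,"dz":0,"rx":0,"ry":0,"rz":0,"fingers":1},{"dx":14,"dy":36,"dz":0,"rx":0,"ry":0,"rz":0,"fingers":1},{"dx":0,"dy":0,"dz":0,"rx":0,"ry":0,"rz":0,"fingers":1}]'

```text
time_s: 14.0
position: [0.5122, 0.2191, 0.3175]
eef_rot: [0.553, 0.833, -0.0, -0.003]
ft_force: [-0.2, -0.4, -0.1]
opening: 1.001
```

Run:
```python
from h import *
st()
a=plan(np.array([.5125,.2195,.265]),Rd(23))
snap('side','s7.png');snap('top','t7.png')
a=cv2.imread('pics/s7.png')[70:220,170:320];b=cv2.imread('pics/t7.png')[150:300,110:260]
cv2.imwrite('pics/m7.png',cv2.resize(np.hstack([a,b]),None,fx=2.65,fy=3.5,interpolation=2))
```

```text
t 14.0 p [0.5122 0.2191 0.3175] q [ 0.186  0.076  1.551  0.003  1.519 -0.214] f [-0.2 -0.4 -0.1] tq [-0.02  0.   -0.03] o 1.001
2 [{"dx": 0.0, "dy": 0.3, "dz": 26.3, "rx": -0.002, "ry": -0.002, "rz": -0.001}, {"dx": 0.1, "dy": 0.3, "dz": 26.2, "rx": -0.002, "ry": -0.002, "rz": -0.001}]
```

View pics/m7.png

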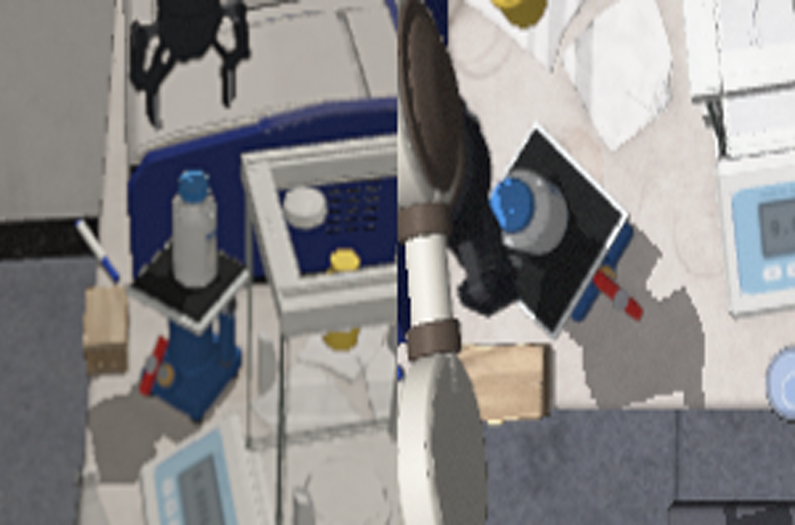

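>>> servo_tool --series '[{"dx":0,"dy":0,"dz":26,"rx":0,"ry":0,"rz":0,"fingers":1},{"dx":0,"dy":0.5,"dz":25,"rx":0,"ry":0,"rz":0,"fingers":1},{"dx":0,"dy":0,"dz":0,"rx":0,"ry":0,"rz":0,"fingers":1}]'

```text
time_s: 14.4
position: [0.5086, 0.2163, 0.2662]
eef_rot: [0.553, 0.833, -0.002, -0.003]
ft_force: [-1.0, -0.1, -0.7]
opening: 0.997
```

Run:
```python
from h import *
st()
a=plan(np.array([.5125,.2195,.21]),Rd(23))
snap('side','s8.png');snap('top','t8.png')
a=cv2.imread('pics/s8.png')[70:220,170:320];b=cv2.imread('pics/t8.png')[150:300,110:260]
cv2.imwrite('pics/m8.png',cv2.resize(np.hstack([a,b]),None,fx=2.65,fy=3.5,interpolation=2))
```

```text
t 14.4 p [0.5086 0.2163 0.2662] q [ 1.830e-01  9.400e-02  1.632e+00  1.000e-03  1.423e+00 -2.160e-01] f [-1.  -0.1 -0.7] tq [-0.01  0.03  0.  ] o 0.997
2 [{"dx": 0.6, "dy": 2.6, "dz": 28.1, "rx": -0.003, "ry": -0.001, "rz": -0.001}, {"dx": 0.7, "dy": 2.6, "dz": 28.0, "rx": -0.003, "ry": -0.001, "rz": -0.001}]
```

View pics/m8.png

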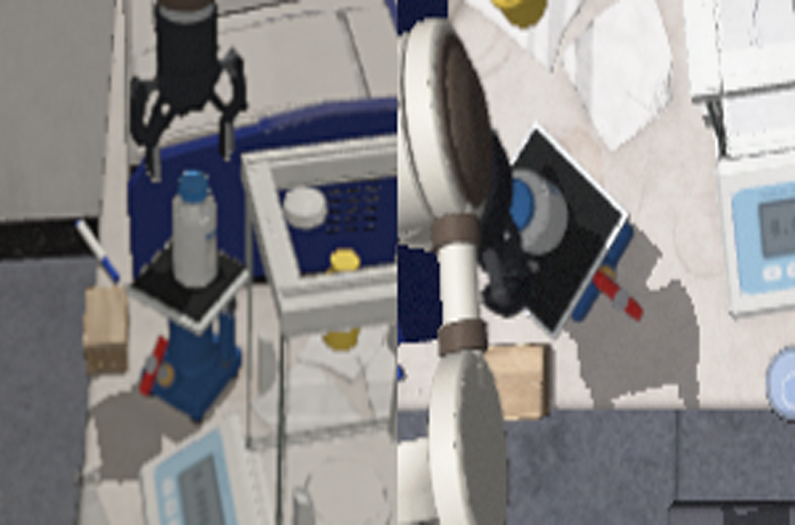

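>>> servo_tool --series '[{"dx":1.3,"dy":5,"dz":0,"rx":-0.005,"ry":-0.002,"rz":0,"fingers":1},{"dx":0,"dy":0,"dz":19,"rx":0,"ry":0,"rz":0,"fingers":1},{"dx":0,"dy":0,"dz":19,"rx":0,"ry":0,"rz":0,"fingers":1},{"dx":0,"dy":0,"dz":0,"rx":0,"ry":0,"rz":0,"fingers":1}]'

```text
time_s: 14.9
position: [0.5149, 0.2208, 0.2308]
eef_rot: [0.552, 0.834, 0.001, 0.001]
ft_force: [-0.4, -1.1, -0.5]
opening: 1.003
```

Run:
```python
from h import *
st()
a=plan(np.array([.5125,.2195,.21]),Rd(23))
snap('side','s9.png')
a=cv2.imread('pics/s9.png')[90:165,200:300]
cv2.imwrite('pics/m9.png',cv2.resize(a,None,fx=6,fy=6,interpolation=2))
```

```text
t 14.9 p [0.5149 0.2208 0.2308] q [ 0.19   0.132  1.662 -0.     1.345 -0.211] f [-0.4 -1.1 -0.5] tq [0.04 0.04 0.05] o 1.003
1 [{"dx": -0.3, "dy": -2.8, "dz": 20.8, "rx": 0.003, "ry": 0.001, "rz": -0.001}]
```

View pics/m9.png

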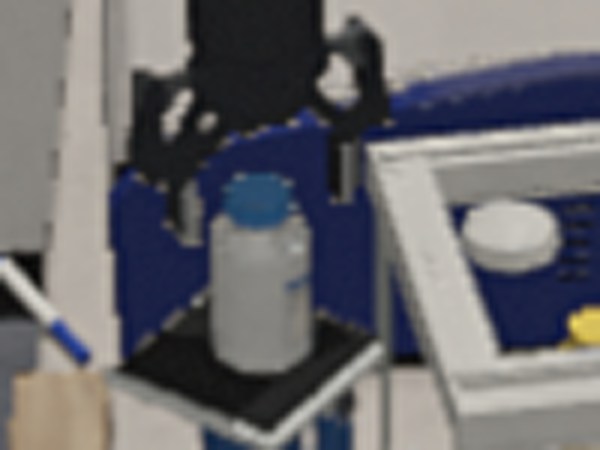

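>>> servo_tool --series '[{"dx":0,"dy":-2.5,"dz":8,"rx":0,"ry":0,"rz":0,"fingers":1},{"dx":0,"dy":0,"dz":12,"rx":0,"ry":0,"rz":0,"fingers":1},{"dx":0,"dy":0,"dz":0,"rx":0,"ry":0,"rz":0,"fingers":1}]'

```text
time_s: 15.25
position: [0.5125, 0.2198, 0.2104]
eef_rot: [0.552, 0.834, 0.001, 0.001]
ft_force: [-0.6, -0.6, -0.1]
opening: 1.006
```

Run:
```python
from h import *
st()
a=plan(np.array([.5125,.2195,.21]),Rd(23))
snap('side','s10.png')
a=cv2.imread('pics/s10.png')[90:165,200:300]
cv2.imwrite('pics/m10.png',cv2.resize(a,None,fx=6,fy=6,interpolation=2))
```

```text
t 15.25 p [0.5125 0.2198 0.2104] q [ 0.189  0.143  1.691 -0.     1.305 -0.212] f [-0.6 -0.6 -0.1] tq [-0.01  0.05 -0.01] o 1.006
1 [{"dx": -0.3, "dy": -0.2, "dz": 0.4, "rx": 0.003, "ry": 0.001, "rz": -0.001}]
```

View pics/m10.png

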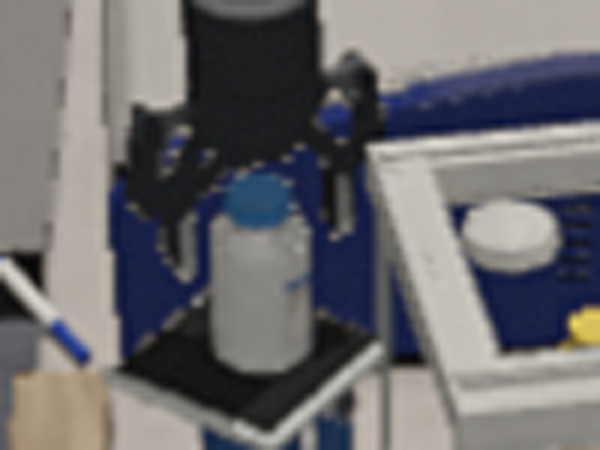

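>>> servo_tool --series '[{"dx":0,"dy":0,"dz":0,"rx":0,"ry":0,"rz":0,"fingers":0.4},{"dx":0,"dy":0,"dz":0,"rx":0,"ry":0,"rz":0,"fingers":0.1},{"dx":0,"dy":0,"dz":0,"rx":0,"ry":0,"rz":0,"fingers":-0.2},{"dx":0,"dy":0,"dz":0,"rx":0,"ry":0,"rz":0,"fingers":-0.5},{"dx":0,"dy":0,"dz":0,"rx":0,"ry":0,"rz":0,"fingers":-0.5},{"dx":0,"dy":0,"dz":0,"rx":0,"ry":0,"rz":0,"fingers":-0.5}]' --squeeze 30

```text
time_s: 15.9
position: [0.5138, 0.2201, 0.2128]
eef_rot: [0.552, 0.834, 0.002, 0.003]
ft_force: [-1.5, -0.8, 5.9]
opening: 0.631
```

Run:
```python
from h import *
st()
```

```text
t 15.9 p [0.5138 0.2201 0.2128] q [ 0.189  0.141  1.688 -0.     1.306 -0.212] f [-1.5 -0.8  5.9] tq [-0.08  0.3  -0.02] o 0.631
```

>>> servo_tool --series '[{"dx":0,"dy":0,"dz":-6,"rx":0,"ry":0,"rz":0,"fingers":-0.5},{"dx":0,"dy":0,"dz":-12,"rx":0,"ry":0,"rz":0,"fingers":-0.5},{"dx":0,"dy":0,"dz":-20,"rx":0,"ry":0,"rz":0,"fingers":-0.5},{"dx":0,"dy":0,"dz":-25,"rx":0,"ry":0,"rz":0,"fingers":-0.5},{"dx":0,"dy":0,"dz":0,"rx":0,"ry":0,"rz":0,"fingers":-0.5}]'

```text
time_s: 16.4
position: [0.5151, 0.2203, 0.2794]
eef_rot: [0.552, 0.834, 0.005, 0.005]
ft_force: [0.5, -0.2, -1.1]
opening: 0.63
```

Run:
```python
from h import *
st()
snap('side','s11.png')
a=cv2.imread('pics/s11.png')[80:180,190:300]
cv2.imwrite('pics/m11.png',cv2.resize(a,None,fx=5,fy=5,interpolation=2))
T=np.array([.5033,-.2914,.018])+.018*np.array([-.958,-.286,0]);print(T)
W1=np.array([.36,.13,.30]);W2=np.array([.36,-.17,.30])
a=plan(W1,Rd(18))
a=plan(W2,Rd(-20),start=a)
```

```text
t 16.4 p [0.5151 0.2203 0.2794] q [ 0.189  0.091  1.61  -0.     1.428 -0.212] f [ 0.5 -0.2 -1.1] tq [ 0.09 -0.04  0.02] o 0.63
[ 0.486056 -0.296548  0.018   ]
5 [{"dx": -4.6, "dy": -35.4, "dz": -4.9, "rx": 0.002, "ry": 0.0, "rz": 0.017}, {"dx": -5.2, "dy": -35.3, "dz": -4.9, "rx": 0.002, "ry": 0.0, "rz": 0.017}, {"dx": -5.7, "dy": -35.2, "dz": -4.8, "rx": 0.002, "ry": 0.0, "rz": 0.017}, {"dx": -6.4, "dy": -35.1, "dz": -4.7, "rx": 0.002, "ry": 0.0, "rz": 0.017}, {"dx": -7.0, "dy": -35.1, "dz": -4.7, "rx": 0.002, "ry": 0.0, "rz": 0.017}]
7 [{"dx": -40.7, "dy": -13.3, "dz": 0.1, "rx": 0.0, "ry": 0.0, "rz": 0.095}, {"dx": -41.8, "dy": -9.4, "dz": 0.1, "rx": 0.0, "ry": 0.0, "rz": 0.095}, {"dx": -42.6, "dy": -5.4, "dz": 0.1, "rx": 0.0, "ry": 0.0, "rz": 0.095}, {"dx": -42.8, "dy": -1.3, "dz": 0.0, "rx": 0.0, "ry": 0.0, "rz": 0.095}, {"dx": -42.8, "dy": 2.8, "dz": 0.1, "rx": 0.0, "ry": 0.0, "rz": 0.095}, {"dx": -42.3, "dy": 6.8, "dz": 0.1, "rx": 0.0, "ry": 0.0, "rz": 0.095}, {"dx": -41.5, "dy": 10.7, "dz": 0.1, "rx": 0.0, "ry": 0.0, "rz": 0.095}]
```

View pics/m11.png

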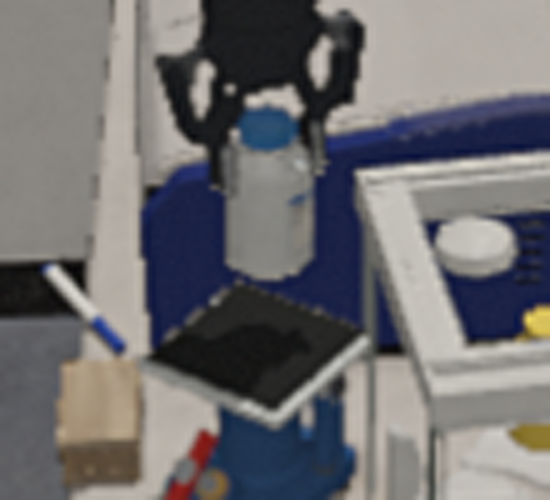

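>>> servo_tool --series '[{"dx":-3,"dy":-18,"dz":-3,"rx":0,"ry":0,"rz":0.01,"fingers":-0.5},{"dx":-5,"dy":-30,"dz":-4,"rx":0.002,"ry":0,"rz":0.017,"fingers":-0.5},{"dx":-5,"dy":-35,"dz":-5,"rx":0.002,"ry":0,"rz":0.017,"fingers":-0.5},{"dx":-6,"dy":-35,"dz":-5,"rx":0.002,"ry":0,"rz":0.017,"fingers":-0.5},{"dx":-6,"dy":-35,"dz":-5,"rx":0.002,"ry":0,"rz":0.017,"fingers":-0.5},{"dx":-10,"dy":-20,"dz":0,"rx":0,"ry":0,"rz":0.02,"fingers":-0.5},{"dx":-30,"dy":-12,"dz":0,"rx":0,"ry":0,"rz":0.08,"fingers":-0.5},{"dx":-36,"dy":-8,"dz":0,"rx":0,"ry":0,"rz":0.09,"fingers":-0.5},{"dx":-38,"dy":-5,"dz":0,"rx":0,"ry":0,"rz":0.09,"fingers":-0.5},{"dx":-38,"dy":-2,"dz":0,"rx":0,"ry":0,"rz":0.09,"fingers":-0.5},{"dx":-38,"dy":2,"dz":0,"rx":0,"ry":0,"rz":0.09,"fingers":-0.5},{"dx":-38,"dy":6,"dz":0,"rx":0,"ry":0,"rz":0.09,"fingers":-0.5},{"dx":-30,"dy":6,"dz":0,"rx":0,"ry":0,"rz":0.08,"fingers":-0.5},{"dx":-15,"dy":3,"dz":0,"rx":0,"ry":0,"rz":0.04,"fingers":-0.5},{"dx":0,"dy":0,"dz":0,"rx":0,"ry":0,"rz":0,"fingers":-0.5}]'

```text
time_s: 17.95
position: [0.3585, -0.1433, 0.2956]
eef_rot: [0.82, 0.573, -0.002, -0.001]
ft_force: [0.3, -0.2, -1.4]
opening: 0.627
```

Run:
```python
from h import *
st()
a=plan(np.array([.486,-.2965,.20]),Rd(-31))
```

```text
t 17.95 p [ 0.3585 -0.1433  0.2956] q [-0.694 -0.395  2.009 -0.003  1.531 -0.343] f [ 0.3 -0.2 -1.4] tq [ 0.    0.04 -0.05] o 0.627
5 [{"dx": -20.0, "dy": 34.6, "dz": 19.0, "rx": -0.001, "ry": 0.0, "rz": 0.038}, {"dx": -18.6, "dy": 35.2, "dz": 19.1, "rx": -0.001, "ry": 0.0, "rz": 0.038}, {"dx": -17.3, "dy": 36.0, "dz": 19.1, "rx": -0.001, "ry": 0.0, "rz": 0.038}, {"dx": -16.0, "dy": 36.5, "dz": 19.1, "rx": -0.001, "ry": 0.0, "rz": 0.038}, {"dx": -14.5, "dy": 37.1, "dz": 19.2, "rx": -0.001, "ry": 0.0, "rz": 0.038}]
```

>>> servo_tool --series '[{"dx":-14,"dy":20,"dz":8,"rx":0,"ry":0,"rz":0.03,"fingers":-0.5},{"dx":-18,"dy":32,"dz":16,"rx":0,"ry":0,"rz":0.038,"fingers":-0.5},{"dx":-18,"dy":35,"dz":18,"rx":0,"ry":0,"rz":0.038,"fingers":-0.5},{"dx":-16,"dy":36,"dz":19,"rx":0,"ry":0,"rz":0.038,"fingers":-0.5},{"dx":-14,"dy":34,"dz":19,"rx":0,"ry":0,"rz":0.038,"fingers":-0.5},{"dx":-7,"dy":20,"dz":12,"rx":0,"ry":0,"rz":0.01,"fingers":-0.5},{"dx":0,"dy":0,"dz":0,"rx":0,"ry":0,"rz":0,"fingers":-0.5}]'

```text
time_s: 18.65
position: [0.4835, -0.2953, 0.2015]
eef_rot: [0.87, 0.494, -0.002, -0.002]
ft_force: [0.0, 0.7, -2.1]
opening: 0.626
```

Run:
```python
from h import *
st()
a=plan(np.array([.486,-.2965,.12]),Rd(-31))
snap('side','s12.png');snap('top','t12.png')
a=cv2.imread('pics/s12.png')[220:370,180:330];b=cv2.imread('pics/t12.png')[150:300,280:430]
cv2.imwrite('pics/m12.png',cv2.resize(np.hstack([a,b]),None,fx=2.65,fy=3.5,interpolation=2))
```

```text
t 18.65 p [ 0.4835 -0.2953  0.2015] q [-0.76   0.18   1.667 -0.003  1.3   -0.221] f [ 0.   0.7 -2.1] tq [ 0.06  0.08 -0.06] o 0.626
2 [{"dx": 0.2, "dy": 1.6, "dz": 40.7, "rx": -0.003, "ry": 0.001, "rz": 0.001}, {"dx": 0.1, "dy": 1.6, "dz": 40.8, "rx": -0.003, "ry": 0.001, "rz": 0.001}]
```

View pics/m12.png

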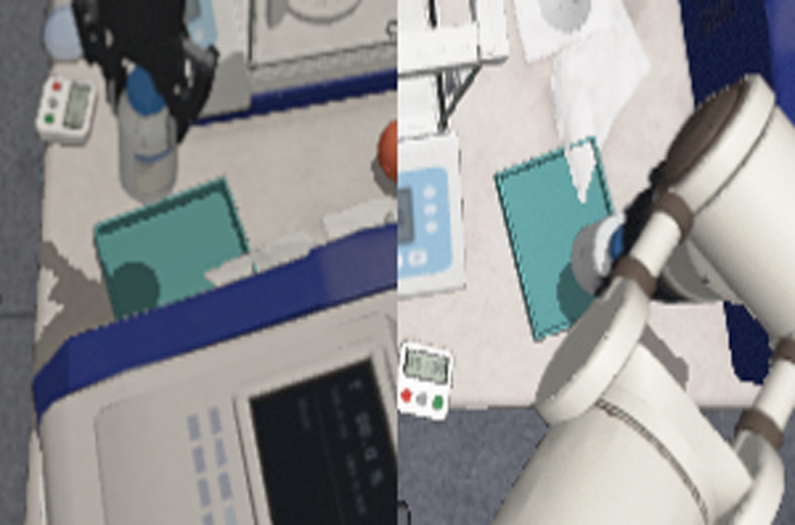

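Run:
```python
from h import *
a=cv2.imread('pics/s12.png');b=cv2.imread('pics/t12.png')
cv2.imwrite('pics/m13.png',cv2.resize(b[100:384,250:512],None,fx=2.1,fy=2.1,interpolation=2))
cv2.imwrite('pics/m14.png',cv2.resize(a[100:384,100:400],None,fx=2.1,fy=2.1,interpolation=2))
# spectro edges (top view)
T=lambda x,y,z:print(x,y,z,atz('top',(y,x),z).round(3))
T(407,258,.1);T(407,258,.274);T(383,95,.274);T(398,258,0.274)
```

```text
407 258 0.1 [ 0.389 -0.441  0.1  ]
407 258 0.274 [ 0.398 -0.364  0.274]
383 95 0.274 [ 0.782 -0.327  0.274]
398 258 0.274 [ 0.398 -0.344  0.274]
```

View pics/m13.png

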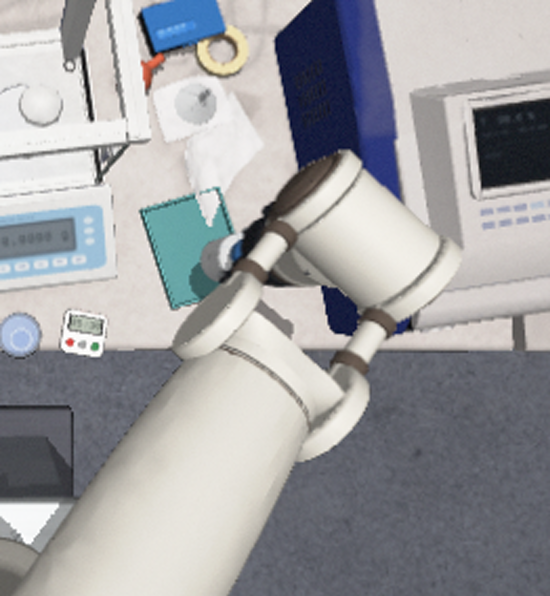

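View pics/m14.png

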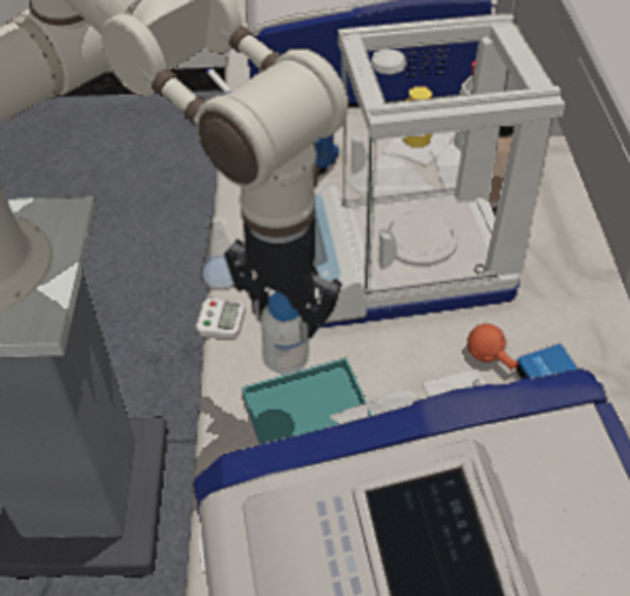

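Run:
```python
from h import *
f=lambda x,y:(100+y/2.1,100+x/2.1); g=lambda x,y:(100+y/2.1,250+x/2.1)
print('far end',tri(f(322,90),g(310,190)))
print('near end',tri(f(230,145),g(435,285)))
# spectro right: front-left vertical edge, from side view top-left corner (200,490) 
print('spectro corner', atz('side',f(197,485),.274), 'right end', atz('side',f(600,380),.274))
print('flange ring bottom', tri(f(278,225),g(300,250)))
```

```text
far end (array([ 0.52644358, -0.25903956,  0.49046243]), np.float64(0.009478241988956903))
near end (array([ 0.44722891, -0.34793615,  0.4991871 ]), np.float64(0.0021806953129141966))
spectro corner [ 0.40619594 -0.54365631  0.274     ] right end [ 0.79291192 -0.45223975  0.274     ]
flange ring bottom (array([ 0.48188705, -0.3027739 ,  0.35741612]), np.float64(0.0017647970879843718))
```

>>> servo_tool --series '[{"dx":0,"dy":1,"dz":25,"rx":-0.003,"ry":0,"rz":0,"fingers":-0.5},{"dx":0,"dy":1.5,"dz":35,"rx":-0.003,"ry":0.002,"rz":0,"fingers":-0.5},{"dx":0,"dy":1,"dz":25,"rx":0,"ry":0,"rz":0,"fingers":-0.5},{"dx":0,"dy":0,"dz":12,"rx":0,"ry":0,"rz":0,"fingers":-0.5},{"dx":0,"dy":0,"dz":8,"rx":0,"ry":0,"rz":0,"fingers":-0.5},{"dx":0,"dy":0,"dz":0,"rx":0,"ry":0,"rz":0,"fingers":-0.5}]'

```text
time_s: 19.35
position: [0.4866, -0.2976, 0.1005]
eef_rot: [0.87, 0.494, 0.001, 0.002]
ft_force: [-0.3, -0.7, -1.5]
opening: 0.625
```

Run:
```python
from h import *
st()
a=plan(np.array([.486,-.2965,.08]),Rd(-31))
snap('side','s15.png');snap('top','t15.png')
a=cv2.imread('pics/s15.png')[220:330,180:290];b=cv2.imread('pics/t15.png')[170:280,300:410]
cv2.imwrite('pics/m15.png',cv2.resize(np.hstack([a,b]),None,fx=3.6,fy=4.7,interpolation=2))
```

```text
t 19.35 p [ 0.4866 -0.2976  0.1005] q [-7.610e-01  3.020e-01  1.738e+00  1.000e-03  1.096e+00 -2.230e-01] f [-0.3 -0.7 -1.5] tq [0.02 0.02 0.02] o 0.625
1 [{"dx": 0.7, "dy": -1.2, "dz": 20.5, "rx": 0.005, "ry": 0.001, "rz": 0.003}]
```

View pics/m15.png

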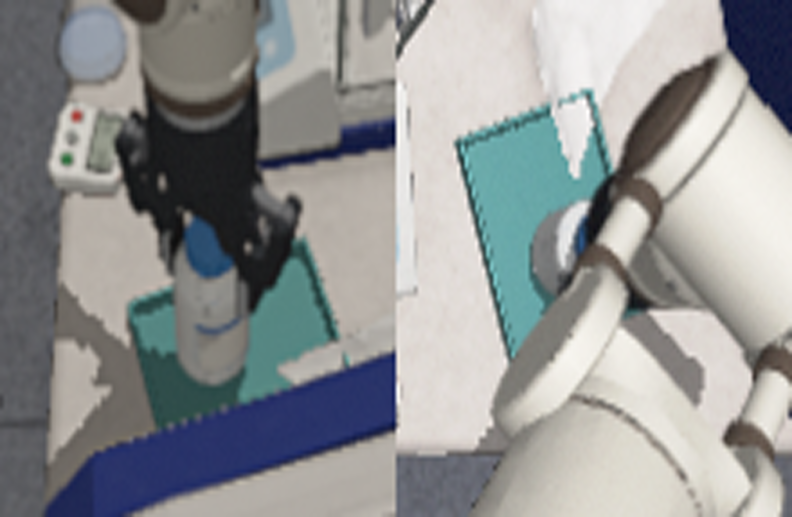

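>>> servo_tool --series '[{"dx":0.5,"dy":-1,"dz":8,"rx":0.004,"ry":0,"rz":0,"fingers":-0.5},{"dx":0,"dy":0,"dz":6,"rx":0,"ry":0,"rz":0,"fingers":-0.5},{"dx":0,"dy":0,"dz":4,"rx":0,"ry":0,"rz":0,"fingers":-0.5},{"dx":0,"dy":0,"dz":2,"rx":0,"ry":0,"rz":0,"fingers":-0.5},{"dx":0,"dy":0,"dz":0,"rx":0,"ry":0,"rz":0,"fingers":-0.5}]'

```text
time_s: 19.95
position: [0.4859, -0.297, 0.0798]
eef_rot: [0.87, 0.493, -0.0, 0.0]
ft_force: [-0.3, 0.5, -1.6]
opening: 0.627
```

>>> servo_tool --series '[{"dx":0,"dy":0,"dz":1,"rx":0,"ry":0,"rz":0,"fingers":-0.5},{"dx":0,"dy":0,"dz":0,"rx":0,"ry":0,"rz":0,"fingers":-0.5}]'

```text
time_s: 20.15
position: [0.4862, -0.2973, 0.0794]
eef_rot: [0.87, 0.493, 0.0, 0.001]
ft_force: [-0.1, -0.0, -0.9]
opening: 0.63
```

>>> servo_tool --series '[{"dx":0,"dy":0,"dz":1,"rx":0,"ry":0,"rz":0,"fingers":-0.5},{"dx":0,"dy":0,"dz":0,"rx":0,"ry":0,"rz":0,"fingers":-0.5}]'

```text
time_s: 20.35
position: [0.4861, -0.2972, 0.0783]
eef_rot: [0.87, 0.493, 0.0, 0.001]
ft_force: [-0.4, -0.1, -1.8]
opening: 0.631
```

>>> servo_tool --series '[{"dx":0,"dy":0,"dz":1,"rx":0,"ry":0,"rz":0,"fingers":-0.5},{"dx":0,"dy":0,"dz":0,"rx":0,"ry":0,"rz":0,"fingers":-0.5}]'

```text
time_s: 20.55
position: [0.486, -0.2972, 0.0772]
eef_rot: [0.87, 0.493, -0.0, 0.001]
ft_force: [0.0, 0.4, -0.8]
opening: 0.627
```

>>> servo_tool --series '[{"dx":0,"dy":0,"dz":1,"rx":0,"ry":0,"rz":0,"fingers":-0.5},{"dx":0,"dy":0,"dz":0,"rx":0,"ry":0,"rz":0,"fingers":-0.5}]'

```text
time_s: 20.75
position: [0.4862, -0.2973, 0.077]
eef_rot: [0.87, 0.493, 0.0, 0.001]
ft_force: [-2.4, 2.7, 4.1]
opening: 0.629
```

>>> servo_tool --series '[{"dx":0,"dy":0,"dz":1,"rx":0,"ry":0,"rz":0,"fingers":-0.5},{"dx":0,"dy":0,"dz":0,"rx":0,"ry":0,"rz":0,"fingers":-0.5}]'

```text
time_s: 20.95
position: [0.4863, -0.2973, 0.0769]
eef_rot: [0.87, 0.493, -0.0, 0.001]
ft_force: [-5.0, 4.4, 10.1]
opening: 0.629
```

>>> servo_tool --series '[{"dx":0,"dy":0,"dz":-0.8,"rx":0,"ry":0,"rz":0,"fingers":-0.5},{"dx":0,"dy":0,"dz":0,"rx":0,"ry":0,"rz":0,"fingers":0.4},{"dx":0,"dy":0,"dz":0,"rx":0,"ry":0,"rz":0,"fingers":0.7},{"dx":0,"dy":0,"dz":0,"rx":0,"ry":0,"rz":0,"fingers":1},{"dx":0,"dy":0,"dz":0,"rx":0,"ry":0,"rz":0,"fingers":1},{"dx":0,"dy":0,"dz":0,"rx":0,"ry":0,"rz":0,"fingers":1}]'

```text
time_s: 21.55
position: [0.4861, -0.2973, 0.076]
eef_rot: [0.87, 0.493, 0.0, 0.001]
ft_force: [1.1, -1.1, -1.0]
opening: 1.004
```

Run:
```python
from h import *
st()
snap('side','s16.png');snap('top','t16.png')
a=cv2.imread('pics/s16.png')[220:330,180:290];b=cv2.imread('pics/t16.png')[170:280,300:410]
cv2.imwrite('pics/m16.png',cv2.resize(np.hstack([a,b]),None,fx=3.6,fy=4.7,interpolation=2))
```

```text
t 21.55 p [ 0.4861 -0.2973  0.076 ] q [-0.761  0.34   1.746 -0.     1.054 -0.221] f [ 1.1 -1.1 -1. ] tq [-0.04  0.02 -0.03] o 1.004
```

View pics/m16.png

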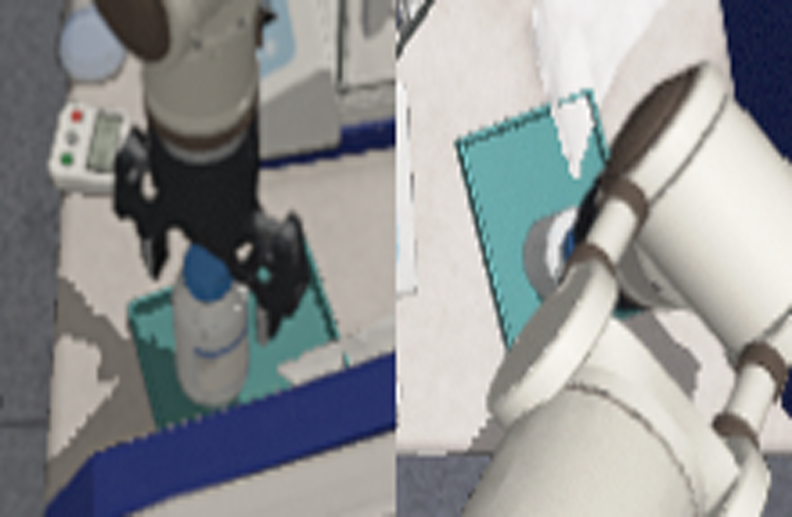

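>>> servo_tool --series '[{"dx":0,"dy":0,"dz":-8,"rx":0,"ry":0,"rz":0,"fingers":1},{"dx":0,"dy":0,"dz":-15,"rx":0,"ry":0,"rz":0,"fingers":1},{"dx":0,"dy":0,"dz":-18,"rx":0,"ry":0,"rz":0,"fingers":1},{"dx":0,"dy":0,"dz":-18,"rx":0,"ry":0,"rz":0,"fingers":1},{"dx":0,"dy":0,"dz":-25,"rx":0,"ry":0,"rz":0,"fingers":1},{"dx":0,"dy":0,"dz":-35,"rx":0,"ry":0,"rz":0,"fingers":1},{"dx":0,"dy":0,"dz":-40,"rx":0,"ry":0,"rz":0,"fingers":1},{"dx":0,"dy":0,"dz":-40,"rx":0,"ry":0,"rz":0,"fingers":1},{"dx":20,"dy":-35,"dz":-10,"rx":0,"ry":0,"rz":0,"fingers":1},{"dx":25,"dy":-40,"dz":0,"rx":0,"ry":0,"rz":0,"fingers":1},{"dx":20,"dy":-40,"dz":0,"rx":0,"ry":0,"rz":0,"fingers":1},{"dx":0,"dy":0,"dz":0,"rx":0,"ry":0,"rz":0,"fingers":1}]'

```text
time_s: 22.85
position: [0.4184, -0.1781, 0.2854]
eef_rot: [0.869, 0.494, 0.0, 0.0]
ft_force: [1.3, -0.2, -0.4]
opening: 0.997
```

Run:
```python
from h import *
st()
snap('side','s17.png');snap('top','t17.png')
for n,f in(('side','s17'),('top','t17')):
    for k in ['valve_grip','platform_top','bottle','flask','timer','weights']:
        print(n,k,[(np.round(d['pixel'],1).tolist(),round(d['conf'],2)) for d in pinpoint(n,k)][:2])
a=cv2.imread('pics/s17.png')[90:340,170:360];b=cv2.imread('pics/t17.png')[120:310,110:410]
cv2.imwrite('pics/m17.png',cv2.resize(a,None,fx=2.4,fy=2.4,interpolation=2));cv2.imwrite('pics/m18.png',cv2.resize(b,None,fx=2.6,fy=2.6,interpolation=2))
```

```text
t 22.85 p [ 0.4184 -0.1781  0.2854] q [-0.669 -0.189  1.867  0.     1.463 -0.133] f [ 1.3 -0.2 -0.4] tq [-0.02 -0.05 -0.04] o 0.997
side valve_grip []
side platform_top [([148.8, 236.9], 0.6)]
side bottle [([299.3, 241.5], 0.73), ([180.4, 240.9], 0.64)]
side flask [([232.7, 203.8], 0.76)]
side timer [([250.1, 207.2], 0.58)]
side weights []
top valve_grip [([232.5, 191.2], 0.4)]
top platform_top [([214.6, 167.2], 0.73), ([218.4, 341.4], 0.39)]
top bottle [([148.7, 158.8], 0.83)]
top flask [([259.4, 256.0], 0.85), ([218.8, 176.6], 0.6)]
top timer [([259.4, 289.5], 0.78)]
top weights [([260.7, 152.0], 0.72)]
```

View pics/m17.png

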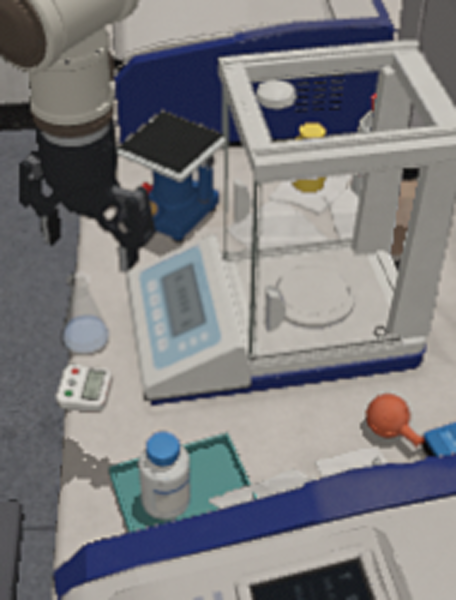

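View pics/m18.png

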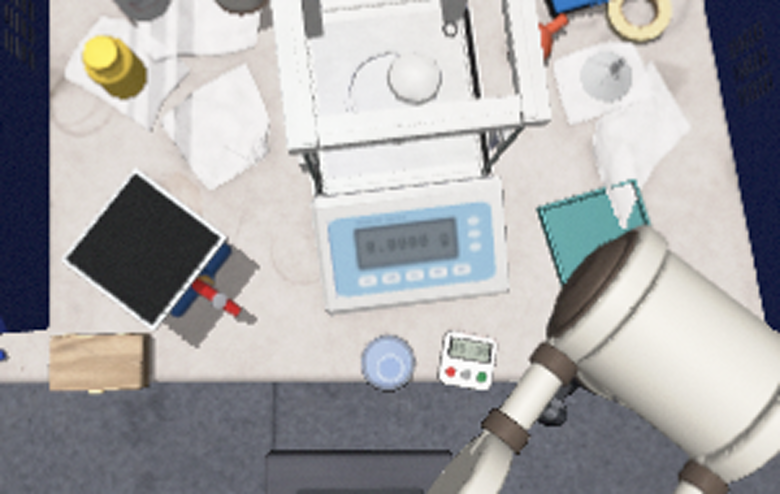

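Run:
```python
from h import *
for f,r in (('top0',(220,250,180,205)),('t6',(220,250,180,205)),('t17',(220,250,180,205))):
    i=cv2.imread(f'pics/{f}.png').astype(float)[r[0]:r[1],r[2]:r[3]]
    w=((i[...,2]-i[...,1]>70)&(i[...,2]-i[...,0]>70)); ys,xs=np.where(w); 
    p=np.c_[xs,ys]; c=np.cov(p.T); e,v=np.linalg.eigh(c); print(f,len(xs),p.mean(0)+[r[2],r[0]],np.degrees(np.arctan2(v[1,1],v[0,1]))%180, p.max(0)+[r[2],r[0]])
close_job()
```

```text
top0 55 [192.18181818 233.69090909] 34.031035789027015 [201 240]
t6 59 [192.03389831 233.6779661 ] 33.669234995690175 [201 241]
t17 59 [192.03389831 233.6779661 ] 33.669234995690175 [201 241]
the job is handed in; nothing more can be done
```

The job is done and handed in at about 23 s. The lift is down, the valve is shut and the blue-capped bottle stands upright in the teal tray.

- **Lowering:** I opened the valve about 0.25 rad in three small steps. The platform sank at about 12 to 17 mm/s, a little under the 2 cm/s asked for. It came to rest on its bottom stop. By camera it sank 58 mm against the nominal 60, and the bottle cap ended at the height expected for the platform fully down. I touched neither the platform nor the bottle before that.
- **Valve:** I turned it back against the hard stop, where the wrist measured 1.6 N m. In the top view the handle lies within 0.4° of where it was at the start.
- **Bottle:** I set it down onto the tray floor under force feedback, with about 10 N at contact, then released it and backed off. The last side picture shows it upright in the near half of the tray. The arm hid it in the last top picture, so that check rests on one view.
- **Bystanders:** The flask, the timer and the yellow look-alike looked unmoved in the last pictures. The wooden box was confirmed only in the top view, because the network missed it in the side view.

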